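# Sieve the small balls from the mill charge

## Task

Hold the sieve by its blue handle and shake it briskly side to side along the rails of its collecting pan, tapping it lightly against the rubber stops at its two ends in turn, the left one (as the robot sees it, the +y one) first, at least three taps on each, and go on until all four small brass balls have dropped into the pan. Feel for the stops and do not ram them. Then lift the sieve out with the three large white balls still in it, set it down gently and flat in the blue tray, let go, and leave the beaker, bottle and brass weight alone.

Things in the scene. Friction and masses are not known exactly. Their poses are not given: they have to be found in the camera images.
- sieve: Hand sieve: square steel box 132 x 132 mm, walls 6 mm thick, 40 mm high, under a blue bail handle; 0.36 to 0.59 kg. Origin: centre of its underside, z up. At the start it sits on the pan's rails, its axes along the pan's, within 8 mm of the pan's middle. It slides along y on the rails and lifts straight out.
- screen (a point): Centre of the top of the sieve's floor (5 mm thick). Three through slots 18 mm wide run along the sieve's x over the whole inside (120 mm), centred at y = -42, 0 and 42 mm. Between them are flat strips 24 mm wide, where all balls lie at the start. Balls lag and roll off the strips under brisk strokes along y (0.15 m/s); slow strokes leave them.
- bail (a point): Middle of the sieve's bail handle, 81 mm above the sieve's underside: a straight level bar along the sieve's x, 132 mm long, 12 mm wide (y), 22 mm high, on a post at each end. Free room of 50 mm on both sides and 60 mm beneath. Pinch it from above with the fingers on its two y faces.
- pan: Fixed collecting pan: grey box 150 (x) x 250 (y) mm, inside 122 x 230 mm, white floor at z = 4 mm. Origin: centre of its underside, z up. Its long walls, along y, carry the rails: cushioned white runners (12 N per mm together), tops 45 mm up, on which the sieve rests between blue guide lips 8 mm higher, 3 mm of play each side. A bump stop stands on each short end.
- stop_left: Bump stop on the pan's +y end: blue bracket 40 x 12 x 42 mm; origin at its foot, pan frame y = 119, z = 45 mm. A black rubber nose 24 mm across, 22 mm above the foot, points to the sieve. Its reach is set by a screw, differs each time and is not measured: the sieve meets it when 12 to 38 mm off the pan's middle. Sprung: 2.5 N per mm, 15 mm travel.
- stop_right: The same bump stop on the pan's -y end (pan frame y = -119 mm), nose pointing to +y, screwed out by its own unmeasured amount: the sieve meets it when 12 to 38 mm off the pan's middle. Same spring.
- rest: Blue parking tray, fixed: 160 x 160 mm, floor a blue rubber pad 10 mm above its underside that gives 1 mm per 6 N (up to 4 mm); inside 148 x 148 mm, rim 6 mm above the pad, so 8 mm of play on each side of the sieve. Origin: centre of the underside, z up, sides along its x and y. The sieve stands on its floor, sides along the tray's.
- beaker: Bystander: loose glass beaker, 66 mm across, 85 mm high; origin at the centre of its underside.
- bottle: Bystander: loose amber bottle, 60 mm across, 120 mm high; origin at the centre of its underside.
- weight: Bystander: loose brass weight, a cylinder 36 mm across, 40 mm high; origin at the centre of its underside.
- small0_center (a point): Centre of a small brass ball, 14 mm across, 12 g; it falls through the slots. In the sieve at the start; on the pan's floor its centre is 11 mm above the pan's underside.
- small1_center (a point): Centre of a small brass ball, 14 mm across, 12 g; it falls through the slots. In the sieve at the start; on the pan's floor its centre is 11 mm above the pan's underside.
- small2_center (a point): Centre of a small brass ball, 14 mm across, 12 g; it falls through the slots. In the sieve at the start; on the pan's floor its centre is 11 mm above the pan's underside.
- small3_center (a point): Centre of a small brass ball, 14 mm across, 12 g; it falls through the slots. In the sieve at the start; on the pan's floor its centre is 11 mm above the pan's underside.
- large0_center (a point): Centre of a large white ceramic ball, 24 mm across, 43 g; too large for the slots, it lodges in them. In the sieve at the start.
- large1_center (a point): Centre of a large white ceramic ball, 24 mm across, 43 g; too large for the slots, it lodges in them. In the sieve at the start.
- large2_center (a point): Centre of a large white ceramic ball, 24 mm across, 43 g; too large for the slots, it lodges in them. In the sieve at the start.

How it is judged (in metres and radians):
On the way, in this order (a step that is already met when the one before it is completed fails the run):
1. the sieve taps the left stop (first), over 3 N (contact force between sieve and stop_left above 3 N).
2. the sieve taps the right stop (first), over 3 N (contact force between sieve and stop_right above 3 N).
3. the sieve taps the left stop (second), over 3 N (contact force between sieve and stop_left above 3 N).
4. the sieve taps the right stop (second), over 3 N (contact force between sieve and stop_right above 3 N).
5. the sieve taps the left stop (third), over 3 N (contact force between sieve and stop_left above 3 N).
6. the sieve taps the right stop (third), over 3 N (contact force between sieve and stop_right above 3 N).
At the end, for the whole second after the job is handed in: All four brass balls lie in the collecting pan (centres under 35 mm above its underside), all three white balls inside the sieve. The sieve stands on the blue tray's pad (underside 4 to 13 mm above the tray's), within 18 mm of its centre, level to 0.04 rad, released, at rest (x of small0_center in the frame of pan between -0.062 and 0.062 m and y of small0_center in the frame of pan between -0.117 and 0.117 m and z of small0_center in the frame of pan between 0 and 0.035 m and x of small1_center in the frame of pan between -0.062 and 0.062 m and y of small1_center in the frame of pan between -0.117 and 0.117 m and z of small1_center in the frame of pan between 0 and 0.035 m and x of small2_center in the frame of pan between -0.062 and 0.062 m and y of small2_center in the frame of pan between -0.117 and 0.117 m and z of small2_center in the frame of pan between 0 and 0.035 m and x of small3_center in the frame of pan between -0.062 and 0.062 m and y of small3_center in the frame of pan between -0.117 and 0.117 m and z of small3_center in the frame of pan between 0 and 0.035 m and x of large0_center in the frame of sieve between -0.06 and 0.06 m and y of large0_center in the frame of sieve between -0.06 and 0.06 m and z of large0_center in the frame of sieve between 0 and 0.04 m and x of large1_center in the frame of sieve between -0.06 and 0.06 m and y of large1_center in the frame of sieve between -0.06 and 0.06 m and z of large1_center in the frame of sieve between 0 and 0.04 m and x of large2_center in the frame of sieve between -0.06 and 0.06 m and y of large2_center in the frame of sieve between -0.06 and 0.06 m and z of large2_center in the frame of sieve between 0 and 0.04 m and horizontal distance between sieve and rest below 0.018 m and z of sieve in the frame of rest between 0.004 and 0.013 m and angle between sieve's own z axis and vertical below 0.04 rad and linear speed of sieve below 0.02 m/s); the robot touches nothing.
It fails at once if the sieve hits or presses a bump stop with over 25 N (contact force between sieve and stop_left above 25 N or contact force between sieve and stop_right above 25 N).
It fails at once if the sieve is pressed or dropped on the pan's rails or the blue tray with over 40 N (contact force between sieve and pan above 40 N or contact force between sieve and rest above 40 N).
It fails at once if the beaker is shifted by over 30 mm or tipped (distance of beaker from where it was at the start of the episode above 0.03 m or angle between beaker's own z axis and vertical above 0.35 rad).
It fails at once if the bottle is shifted by over 30 mm or tipped (distance of bottle from where it was at the start of the episode above 0.03 m or angle between bottle's own z axis and vertical above 0.35 rad).
It fails at once if the weight is shifted by over 30 mm or tipped (distance of weight from where it was at the start of the episode above 0.03 m or angle between weight's own z axis and vertical above 0.35 rad).
It also fails if it takes over 61 s, if anything falls off the work surface, if the arm or the gripper's body presses on something with over 40 N, if the wrist force passes 120 N, or if a joint passes its speed limit or range.

## Robot

A 6-joint arm with a two-finger parallel gripper is mounted at the origin on the work surface. World frame = base frame: x ahead of the robot, y to its left, z up, the work surface at z = 0. Lengths are in m, angles in degrees, forces in N, time in s.
With the tool pointing down it reaches from about 0.375 to 0.9 m from the base axis. Payload 3.1 kg.
Tool frame: the origin (TCP) lies midway between the tips of the shut fingers; the grasp point (between the pads) lies bot.hold_point_z behind it (bot.hold_point_z is the distance from the TCP to the grasp point, in m); z points along the fingers, y is the direction in which the jaws open and shut (so a half turn about z gives the same grasp; the last joint's range is limited). The gripper opens to 87 mm and grips with 3 to 60 N. Pads are 19 mm wide; open, the fingers measure 117 mm over their backs; the gripper's body (75 mm by 190 mm) begins 51 mm behind the grasp point.
Start: joints at [-82.649, 30.224, 82.088, -0, 67.689, -10.227], TCP at [0.189, -0.596, 0.223] pointing down, gripper open.
Joint ranges: [-176.69, 176.69], [-43.24, 126.21], [12.49, 139.97], [-82, 262], [0, 151.66], [-163.58, 163.58]. Speed limits (degrees/s): [159.86, 159.86, 180, 180, 180, 180].

## Interface

Orientations are given as a 3x3 rotation matrix whose columns are the frame's x, y, z axes.
In Python, from rig import bot, vision, order gives the robot as it stands. The module is installed in compiled form; this text tells all that it offers.
- The arm moves only by the tool move_arm, never from a script. Its argument "moves" is a list of rows, each an object of numbers: "hand": the finger opening in mm, from 0 to 87; "x", "y", "z": the shift along the tool's x, y, z in units of 25 mm (1.0 is 25 mm); "wx", "wy", "wz": the turn, a rotation vector about the tool's x, y, z in degrees. In form: [{"hand": .., "x": .., "y": .., "z": .., "wx": .., "wy": .., "wz": ..}, ...]. A call has 1 to 20 rows; each row shifts and turns the commanded pose from where the row before left it, along the tool's axes as they then stand; what a row does not reach is not made up. A row lasts 1/10 s, in which the tool goes at most 50 mm and 8.59 degrees, less where a joint would pass 70% of its speed; a pose out of reach is approached as far as the arm can. A call is refused whole if a number of a shift passes 1 or a number of a turn 8.59, either way. A call with a gripper value outside its range is refused whole. The fingers move at their own pace and stop on an object; the grip force is fixed at half the most. Time passes only in rows, so rows that do not move let the fingers close. It gives the time, the measured TCP pose, the force and the opening at its end, in the units of the state.
- bot.read_state(): the state, without advancing time (a new reading comes with each control period).
- vision.capture(name): name is "scene" or "side" or "wrist"; returns a dict with "image" (384x512x3 uint8, red, green, blue), "z_map" (384x512 float32, m along the optical axis (not along the pixel's ray), 0 where there is no reading), "fx", "fy", "cx", "cy" (pixels), "k1" (the pictures are not rectified: a ray, as slopes to the right and down, at radius r is drawn at 1 + k1 r^2 times it, then the intrinsics apply), "pose" (4x4, takes a point from camera to world coordinates); the wrist camera has in their place "hand_eye" (4x4, takes a point from camera to tool coordinates, whose origin is the TCP and whose axes are the flange's). Camera axes: x right, y down, z forward; pixel columns grow to the right and rows downward; lengths in m; the calibration is good to about 2 mm. A picture is of the moment at which its call begins: read the wrist's pose just before it.
- order.hand_in(): hands the job in, once; it reports no verdict.
The state is a dict: "time_s": time; "joint_positions": joint angles; "qvel": joint speeds; "tau": joint torques, N m; "position": TCP position; "tcp_rot": TCP orientation; "force": force on the tool from outside, world axes, zero at the start; "moment": the same for the moment, N m; "opening": opening from 0.0 (shut) to 1.0 (fully open).
Only numpy, scipy, OpenCV 4.12 (cv2) and the standard library are available. Lean on these libraries where they do the work, as an engineer would, in place of code of your own. Each camera call takes 0.05 s, during which the arm holds its last target.

## Working session

There is one attempt and no reset: what is moved stays moved. The work goes in short steps, Python scripts to look and compute and a tool call to move; the robot and the scene stay as the last step left them, time stands still between calls to the robot, and variables do not carry over. Pictures are saved under pics/ and viewed, and the job is handed in when it is done.

Besides the shell and the picture viewer there is one more tool, called after "Call:" by a JSON object that holds its "api" and its "payload". move_arm: Moves the arm, as the interface text tells. Its arguments: {"type":"object","properties":{"moves":{"type":"array"}},"required":["moves"]}

```bash
mkdir -p pics; cat > h.py <<'E'
import numpy as np, cv2
from rig import bot, vision, order
def cap(n,fn):
    s=bot.read_state(); c=vision.capture(n)
    cv2.imwrite('pics/'+fn+'.png',c['image'][:,:,::-1])
    if n=='wrist':
        T=np.eye(4);T[:3,:3]=np.array(s['tcp_rot']);T[:3,3]=s['position']
        c['pose']=T@np.array(c['hand_eye'])
    return c
def K(c): return np.array([[c['fx'],0,c['cx']],[0,c['fy'],c['cy']],[0,0,1.]])
def ray(c,uv):
    uv=np.atleast_2d(np.array(uv,float))
    p=cv2.undistortPoints(uv[:,None],K(c),np.array([c['k1'],0,0,0.]))[:,0]
    d=np.c_[p,np.ones(len(p))]; P=np.array(c['pose'])
    return P[:3,3], d@P[:3,:3].T, d
def onz(c,uv,z):
    o,d,_=ray(c,uv); t=(z-o[2])/d[:,2]; return o+d*t[:,None]
def cloud(c):
    h,w=c['z_map'].shape; v,u=np.mgrid[:h,:w]
    o,d,_=ray(c,np.c_[u.ravel(),v.ravel()])
    z=c['z_map'].ravel(); p=o+d*z[:,None]; p[z==0]=np.nan
    return p.reshape(h,w,3)
E
python3 - <<'E'
from h import *
for n in ['scene','side','wrist']:
    c=cap(n,n+'0'); print(n,np.array(c['pose']).round(3).tolist(),c['k1'])
s=bot.read_state(); print(s, bot.hold_point_z)
E
```

```text
scene [[-0.825, 0.367, -0.429, 0.952], [0.565, 0.513, -0.646, 0.511], [-0.017, -0.776, -0.631, 0.601], [0.0, 0.0, 0.0, 1.0]] -0.0981300998862458
side [[0.771, -0.49, 0.407, 0.235], [-0.637, -0.58, 0.508, -0.5], [-0.013, -0.651, -0.759, 0.817], [0.0, 0.0, 0.0, 1.0]] -0.017772960087946998
wrist [[0.303, -0.919, -0.253, 0.258], [-0.953, -0.292, -0.079, -0.573], [-0.001, 0.265, -0.964, 0.383], [0.0, 0.0, 0.0, 1.0]] -0.045454128294697395
{'time_s': 0.15, 'joint_positions': array([-8.26505934e+01,  3.02678019e+01,  8.21381960e+01, -1.98309169e-03,
        6.76897675e+01, -1.02272482e+01]), 'qvel': array([ 0.08978116, -0.15551212, -0.16225054, -0.03725077,  0.01592718,
       -0.05741039]), 'tau': array([ 7.81674898e-04, -4.40430665e+01, -1.76841420e+01,  6.33622077e-02,
        5.52136882e-02, -1.02381393e-04]), 'position': array([ 0.18868569, -0.59525791,  0.22179232]), 'tcp_rot': array([[ 9.53309846e-01,  3.01993837e-01, -2.45565397e-04],
       [ 3.01993820e-01, -9.53308449e-01,  1.65359306e-03],
       [ 2.65275344e-04, -1.65054577e-03, -9.99998603e-01]]), 'force': array([ 0.11441794,  0.1857    , -0.18071225]), 'moment': array([-0.05320229,  0.07320578,  0.03991485]), 'opening': 0.9963885300860932} 0.0187
```

View pics/scene0.png

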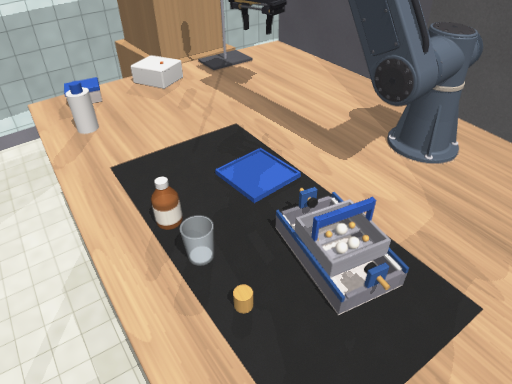

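View pics/side0.png

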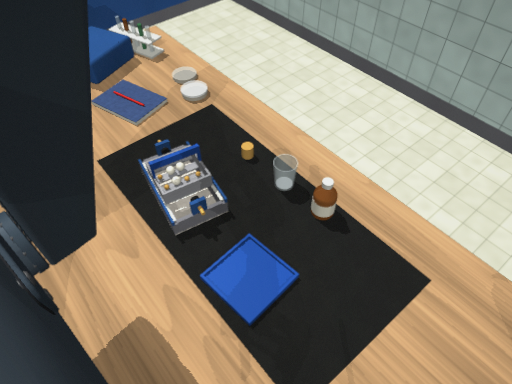

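View pics/wrist0.png

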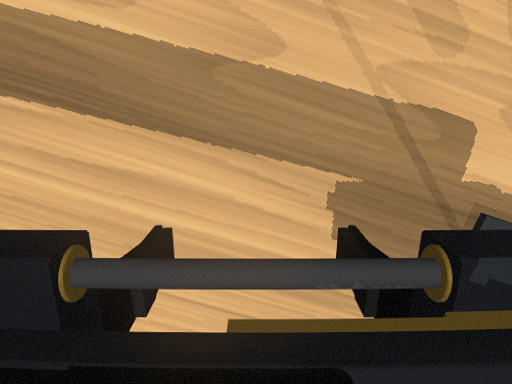

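The scene picture shows the pan and sieve around (340,250), with the bail from about (315,225) to (375,210). The tray is at (258,173), and the bottle, beaker and weight are on the left. The side view shows the same layout. Next I measure the positions.

```bash
python3 - <<'E'
from h import *
for n in ['scene','side']:
    c=cap(n,n+'1'); P=cloud(c); hsv=cv2.cvtColor(c['image'],cv2.COLOR_RGB2HSV)
    m=cv2.inRange(hsv,(100,130,60),(125,255,255))>0
    x,y,z=P[...,0],P[...,1],P[...,2]
    work=(x>.2)&(x<.95)&(y>-.6)&(y<.6)
    b=m&work
    print(n,np.histogram(z[b],bins=np.arange(-.01,.16,.01)))
    for nm,lo,hi in [('bail',.112,.145),('tray',.0,.03),('lips',.04,.06),('brk',.062,.1)]:
        k=(b&(z>lo)&(z<hi)).astype(np.uint8)
        nn,l,st,ce=cv2.connectedComponentsWithStats(k)
        for i in range(1,nn):
            if st[i,4]<25: continue
            p=P[l==i]; r=cv2.minAreaRect(p[:,:2].astype(np.float32)*1000)
            print(nm,st[i].tolist(),'mean',p.mean(0).round(4),'z',np.percentile(p[:,2],[2,50,98]).round(4),'rect',np.round(r[0],1),np.round(r[1],1),round(r[2],1))
E
```

```text
scene (array([   9, 1390, 1219,    0,    0,  255,  521,   79,  119,  264,   41,
         48,   96,  222,  420,    0]), array([-0.01,  0.  ,  0.01,  0.02,  0.03,  0.04,  0.05,  0.06,  0.07,
        0.08,  0.09,  0.1 ,  0.11,  0.12,  0.13,  0.14,  0.15]))
bail [313, 197, 63, 34, 735] mean [0.5312 0.1764 0.1298] z [0.116  0.132  0.1373] rect [525.8 174.8] [ 13.9 131.7] 79.6
tray [215, 148, 86, 55, 2604] mean [ 0.4996 -0.1494  0.0103] z [0.0024 0.0098 0.0169] rect [ 489.8 -164. ] [178.3 182.5] 5.8
lips [332, 192, 10, 9, 34] mean [0.4356 0.0704 0.0505] z [0.0436 0.0516 0.0538] rect [435.   71.4] [32.2  5. ] 80.0
lips [299, 202, 8, 6, 33] mean [0.5181 0.0512 0.0542] z [0.0482 0.0548 0.0595] rect [518.1  51.4] [ 7.6 15.9] 52.6
lips [276, 210, 69, 92, 538] mean [0.5985 0.1671 0.0502] z [0.0421 0.0517 0.0544] rect [595.3 153.9] [249.6   7.5] 80.1
lips [388, 248, 21, 25, 124] mean [0.4711 0.278  0.0511] z [0.0433 0.0521 0.0544] rect [470.  273.9] [56.3  7.9] 80.6
lips [365, 281, 13, 7, 45] mean [0.5567 0.2853 0.0542] z [0.047  0.0538 0.0594] rect [555.5 286. ] [ 6.5 23.4] 62.3
brk [299, 187, 1
[... 712 characters left out ...]
 51, 28, 449] mean [0.5201 0.1688 0.1301] z [0.117  0.1317 0.1386] rect [521.8 171. ] [ 16.1 131.6] 80.3
tray [200, 233, 99, 92, 4775] mean [ 0.4916 -0.1592  0.0108] z [0.0047 0.0104 0.0176] rect [ 497.3 -151.7] [171.1 170.3] 6.0
lips [139, 159, 35, 67, 169] mean [0.4466 0.1634 0.0528] z [0.0434 0.0533 0.0563] rect [449.7 176.5] [251.7   7.7] 80.1
lips [212, 178, 15, 24, 55] mean [0.5758 0.0627 0.0529] z [0.0468 0.0534 0.0553] rect [577.1  68.9] [81.1  6. ] 80.0
brk [154, 139, 16, 14, 115] mean [0.5389 0.2785 0.0797] z [0.0635 0.082  0.0888] rect [540.5 280.6] [16.4 39.6] 81.8
brk [190, 197, 16, 15, 141] mean [0.4988 0.0448 0.08  ] z [0.0629 0.0823 0.0893] rect [500.6  52.6] [26.1 38.4] 80.5
```

Call:
{"api": "move_arm", "payload": {"moves": [{"wz": 6.9,"hand": 87},{"wz": 6.9,"hand": 87},{"wz": 6.9,"hand": 87},{"wz": 6.9,"hand": 87},{"x": 0.23,"y": -0.96,"hand": 87},{"x": 0.23,"y": -0.96,"hand": 87},{"x": 0.23,"y": -0.96,"hand": 87},{"x": 0.23,"y": -0.96,"hand": 87},{"x": 0.23,"y": -0.96,"hand": 87},{"x": 0.23,"y": -0.96,"hand": 87},{"x": 0.23,"y": -0.96,"hand": 87},{"x": 0.23,"y": -0.96,"hand": 87},{"x": 0.23,"y": -0.96,"hand": 87},{"x": 0.23,"y": -0.96,"hand": 87},{"x": 0.23,"y": -0.96,"hand": 87},{"x": 0.23,"y": -0.96,"hand": 87},{"x": 0.23,"y": -0.96,"hand": 87},{"x": 0.23,"y": -0.96,"hand": 87},{"x": 0.23,"y": -0.96,"hand": 87},{"x": 0.23,"y": -0.96,"hand": 87}]}}

```text
schema error: expected keys hand, x, y, z, wx, wy, wz
```

```bash
python3 - <<'E'
from h import *
s=bot.read_state(); R=np.array(s['tcp_rot']); p=s['position']
print(s['time_s'],p,np.degrees(np.arctan2(R[1,0],R[0,0])),s['joint_positions'].round(1))
print('to go (tool mm)',(R.T@(np.array([.5238,.1729,p[2]])-p)*1000).round(1))
E
```

```text
0.25 [ 0.18874192 -0.5954525   0.22205128] 17.579421350066543 [-82.6  30.3  82.1   0.   67.7 -10.2]
to go (tool mm) [ 551.5 -631.3    0.8]
```

All seven keys are needed in each row, so I'll resend in full.

Call:
{"api": "move_arm", "payload": {"moves": [{"hand": 87,"x": 0,"y": 0,"z": 0,"wx": 0,"wy": 0,"wz": 6.9},{"hand": 87,"x": 0,"y": 0,"z": 0,"wx": 0,"wy": 0,"wz": 6.9},{"hand": 87,"x": 0,"y": 0,"z": 0,"wx": 0,"wy": 0,"wz": 6.9},{"hand": 87,"x": 0,"y": 0,"z": 0,"wx": 0,"wy": 0,"wz": 6.9},{"hand": 87,"x": 0.23,"y": -0.96,"z": 0,"wx": 0,"wy": 0,"wz": 0},{"hand": 87,"x": 0.23,"y": -0.96,"z": 0,"wx": 0,"wy": 0,"wz": 0},{"hand": 87,"x": 0.23,"y": -0.96,"z": 0,"wx": 0,"wy": 0,"wz": 0},{"hand": 87,"x": 0.23,"y": -0.96,"z": 0,"wx": 0,"wy": 0,"wz": 0},{"hand": 87,"x": 0.23,"y": -0.96,"z": 0,"wx": 0,"wy": 0,"wz": 0},{"hand": 87,"x": 0.23,"y": -0.96,"z": 0,"wx": 0,"wy": 0,"wz": 0},{"hand": 87,"x": 0.23,"y": -0.96,"z": 0,"wx": 0,"wy": 0,"wz": 0},{"hand": 87,"x": 0.23,"y": -0.96,"z": 0,"wx": 0,"wy": 0,"wz": 0},{"hand": 87,"x": 0.23,"y": -0.96,"z": 0,"wx": 0,"wy": 0,"wz": 0},{"hand": 87,"x": 0.23,"y": -0.96,"z": 0,"wx": 0,"wy": 0,"wz": 0},{"hand": 87,"x": 0.23,"y": -0.96,"z": 0,"wx": 0,"wy": 0,"wz": 0},{"hand": 87,"x": 0.23,"y": -0.96,"z": 0,"wx": 0,"wy": 0,"wz": 0},{"hand": 87,"x": 0.23,"y": -0.96,"z": 0,"wx": 0,"wy": 0,"wz": 0},{"hand": 87,"x": 0.23,"y": -0.96,"z": 0,"wx": 0,"wy": 0,"wz": 0},{"hand": 87,"x": 0.23,"y": -0.96,"z": 0,"wx": 0,"wy": 0,"wz": 0},{"hand": 87,"x": 0.23,"y": -0.96,"z": 0,"wx": 0,"wy": 0,"wz": 0}]}}

```text
time_s: 2.25
position: [0.3465, -0.2327, 0.2227]
tcp_rot: [[0.985, -0.174, 0.0], [-0.174, -0.985, -0.0], [0.0, 0.0, -1.0]]
force: [0.5, -0.0, -0.4]
opening: 0.999
```

```bash
cat > st.py <<'E'
from h import *
import sys
s=bot.read_state(); R=np.array(s['tcp_rot']); p=s['position']
print(round(s['time_s'],2),p.round(4),'yaw',np.degrees(np.arctan2(R[1,0],R[0,0])).round(2),'tilt',(R[:,2]).round(4),s['joint_positions'].round(1),'F',s['force'].round(2),'M',s['moment'].round(2),'op',round(s['opening'],3))
if len(sys.argv)>2:
    t=np.array([float(a) for a in sys.argv[1:4]]); print('to go (tool mm)',(R.T@(t-p)*1000).round(1))
E
python3 st.py .5238 .1729 .2228
```

```text
2.25 [ 0.3465 -0.2327  0.2227] yaw -10.03 tilt [ 2.e-04 -2.e-04 -1.e+00] [-49.3  14.2 110.3   0.   55.4  50.7] F [ 0.46 -0.04 -0.4 ] M [ 0.03  0.05 -0.  ] op 0.999
to go (tool mm) [ 1.039e+02 -4.303e+02 -2.000e-01]
```

Call:
{"api": "move_arm", "payload": {"moves": [{"hand": 87,"x": 0.23,"y": -0.96,"z": 0,"wx": 0,"wy": 0,"wz": 0},{"hand": 87,"x": 0.23,"y": -0.96,"z": 0,"wx": 0,"wy": 0,"wz": 0},{"hand": 87,"x": 0.23,"y": -0.96,"z": 0,"wx": 0,"wy": 0,"wz": 0},{"hand": 87,"x": 0.23,"y": -0.96,"z": 0,"wx": 0,"wy": 0,"wz": 0},{"hand": 87,"x": 0.23,"y": -0.96,"z": 0,"wx": 0,"wy": 0,"wz": 0},{"hand": 87,"x": 0.23,"y": -0.96,"z": 0,"wx": 0,"wy": 0,"wz": 0},{"hand": 87,"x": 0.23,"y": -0.96,"z": 0,"wx": 0,"wy": 0,"wz": 0},{"hand": 87,"x": 0.23,"y": -0.96,"z": 0,"wx": 0,"wy": 0,"wz": 0},{"hand": 87,"x": 0.23,"y": -0.96,"z": 0,"wx": 0,"wy": 0,"wz": 0},{"hand": 87,"x": 0.23,"y": -0.96,"z": 0,"wx": 0,"wy": 0,"wz": 0},{"hand": 87,"x": 0.23,"y": -0.96,"z": 0,"wx": 0,"wy": 0,"wz": 0},{"hand": 87,"x": 0.23,"y": -0.96,"z": 0,"wx": 0,"wy": 0,"wz": 0},{"hand": 87,"x": 0.23,"y": -0.96,"z": 0,"wx": 0,"wy": 0,"wz": 0},{"hand": 87,"x": 0.23,"y": -0.96,"z": 0,"wx": 0,"wy": 0,"wz": 0},{"hand": 87,"x": 0.23,"y": -0.96,"z": 0,"wx": 0,"wy": 0,"wz": 0},{"hand": 87,"x": 0.23,"y": -0.96,"z": 0,"wx": 0,"wy": 0,"wz": 0},{"hand": 87,"x": 0.23,"y": -0.96,"z": 0,"wx": 0,"wy": 0,"wz": 0},{"hand": 87,"x": 0.23,"y": -0.9,"z": 0,"wx": 0,"wy": 0,"wz": 0},{"hand": 87,"x": 0,"y": 0,"z": 0,"wx": 0,"wy": 0,"wz": 0},{"hand": 87,"x": 0,"y": 0,"z": 0,"wx": 0,"wy": 0,"wz": 0}]}}

```text
time_s: 4.25
position: [0.5226, 0.1723, 0.2223]
tcp_rot: [[0.985, -0.173, -0.001], [-0.173, -0.985, -0.001], [-0.001, 0.001, -1.0]]
force: [-0.0, -0.1, -0.3]
opening: 1.001
```

```bash
python3 st.py .5238 .1729 .2228; python3 - <<'E'
from h import *
c=cap('wrist','wrist2'); P=cloud(c)
hsv=cv2.cvtColor(c['image'],cv2.COLOR_RGB2HSV)
m=cv2.inRange(hsv,(100,130,60),(125,255,255))>0
z=P[...,2]; print(np.histogram(z[m],bins=np.arange(0,.2,.01))[0])
for nm,lo,hi in [('bail',.112,.145),('brk',.08,.095),('lips',.04,.06)]:
    k=(m&(z>lo)&(z<hi)).astype(np.uint8)
    nn,l,st,ce=cv2.connectedComponentsWithStats(k)
    for i in range(1,nn):
        if st[i,4]<25: continue
        p=P[l==i]; r=cv2.minAreaRect(p[:,:2].astype(np.float32)*1000)
        print(nm,st[i].tolist(),'z',np.percentile(p[:,2],[2,50,98]).round(4),'rect',np.round(r[0],1),np.round(r[1],1),round(r[2],1))
E
```

```text
4.25 [0.5226 0.1723 0.2223] yaw -9.95 tilt [-1.e-03 -6.e-04 -1.e+00] [  6.6  24.5  92.9  -0.   62.7 106.6] F [-0.03 -0.12 -0.34] M [0.05 0.02 0.03] op 1.001
to go (tool mm) [ 1.1 -0.8 -0.5]
[4597 1794    0    0  121 1968  194  311 1172    0    0    0   15 2185
    0    0    0    0    0]
bail [247, 110, 16, 148, 2200] z [0.1332 0.1349 0.1363] rect [531.1 171.5] [ 11.6 118.2] 80.0
brk [127, 161, 18, 42, 579] z [0.0806 0.0854 0.0868] rect [543.8 281.8] [13.  39.1] 81.1
brk [380, 160, 19, 42, 586] z [0.0806 0.0856 0.0871] rect [503.7  48.1] [12.2 38.7] 80.6
lips [134, 99, 257, 7, 1619] z [0.0503 0.0518 0.0534] rect [594.4 152.6] [250.4   6. ] 80.1
lips [371, 155, 13, 18, 91] z [0.0464 0.0522 0.0598] rect [515.9  50. ] [ 8.1 19.9] 54.3
lips [151, 183, 4, 11, 27] z [0.0494 0.0559 0.0595] rect [530.1 278.1] [ 1.  10.9] 80.3
lips [369, 183, 6, 11, 43] z [0.0469 0.0541 0.0594] rect [491.   55.2] [ 0.9 10.3] 80.9
lips [364, 233, 13, 9, 77] z [0.0424 0.0512 0.053 ] rect [432.8  60.2] [12.   5.9] 77.0
lips [322, 235, 16, 7, 103] z [0.0459 0.0514 0.053 ] rect [440.6 104.2] [17.   6.1] 80.8
lips [174, 236, 13, 7, 89] z [0.0482 0.0513 0.0528] rect [467.8 264.4] [14.1  6.9] 79.1
```

View pics/wrist2.png

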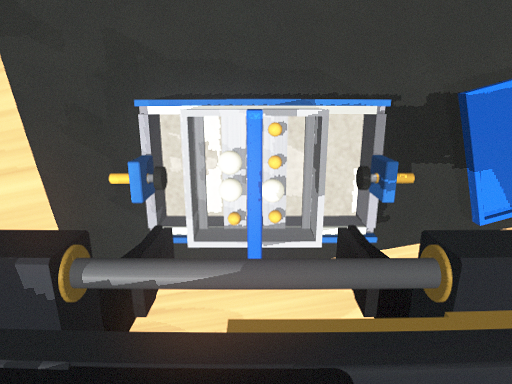

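Wrist view: the bail bar is vertical at u≈254. The left (+y) nose is at (162,178) and the right nose at (361,178). There are 4 brass balls at (275,129), (275,162), (275,216) and (234,218), and white balls at (231,161), (231,189) and (273,189). The bail position agrees with the other views to 1 mm, so I'll descend and close.

Call:
{"api": "move_arm", "payload": {"moves": [{"hand": 87,"x": 0.04,"y": -0.03,"z": 0.8,"wx": 0,"wy": 0,"wz": 0},{"hand": 87,"x": 0,"y": 0,"z": 0.9,"wx": 0,"wy": 0,"wz": 0},{"hand": 87,"x": 0,"y": 0,"z": 0.9,"wx": 0,"wy": 0,"wz": 0},{"hand": 87,"x": 0,"y": 0,"z": 0.9,"wx": 0,"wy": 0,"wz": 0},{"hand": 87,"x": 0,"y": 0,"z": 0.7,"wx": 0,"wy": 0,"wz": 0},{"hand": 87,"x": 0,"y": 0,"z": 0.4,"wx": 0,"wy": 0,"wz": 0},{"hand": 60,"x": 0,"y": 0,"z": 0,"wx": 0,"wy": 0,"wz": 0},{"hand": 40,"x": 0,"y": 0,"z": 0,"wx": 0,"wy": 0,"wz": 0},{"hand": 24,"x": 0,"y": 0,"z": 0,"wx": 0,"wy": 0,"wz": 0},{"hand": 18,"x": 0,"y": 0,"z": 0,"wx": 0,"wy": 0,"wz": 0},{"hand": 16,"x": 0,"y": 0,"z": 0,"wx": 0,"wy": 0,"wz": 0},{"hand": 13,"x": 0,"y": 0,"z": 0,"wx": 0,"wy": 0,"wz": 0},{"hand": 10,"x": 0,"y": 0,"z": 0,"wx": 0,"wy": 0,"wz": 0},{"hand": 5,"x": 0,"y": 0,"z": 0,"wx": 0,"wy": 0,"wz": 0},{"hand": 0,"x": 0,"y": 0,"z": 0,"wx": 0,"wy": 0,"wz": 0},{"hand": 0,"x": 0,"y": 0,"z": 0,"wx": 0,"wy": 0,"wz": 0},{"hand": 0,"x": 0,"y": 0,"z": 0,"wx": 0,"wy": 0,"wz": 0},{"hand": 0,"x": 0,"y": 0,"z": 0,"wx": 0,"wy": 0,"wz": 0}]}}

```text
time_s: 6.1
position: [0.5241, 0.1727, 0.1075]
tcp_rot: [[0.985, -0.174, -0.0], [-0.174, -0.985, -0.0], [-0.0, 0.0, -1.0]]
force: [0.1, -0.8, -1.0]
opening: 0.132
```

```bash
cat >> st.py <<'E'
u=np.array([.1736,.9848]); print('s=',((p[:2]@u)*1000).round(1),'off',((p[:2]@u)*1000-253.4).round(1),'Fy_sieve',(s['force'][:2]@u).round(2))
E
python3 st.py .5238 .1729 .107
```

```text
6.1 [0.5241 0.1727 0.1075] yaw -10.02 tilt [-2.e-04 -2.e-04 -1.e+00] [  6.6  34.   98.5  -0.   47.5 106.7] F [ 0.09 -0.8  -1.  ] M [-0.09  0.04 -0.03] op 0.132
to go (tool mm) [-0.3 -0.1  0.5]
s= 261.1 off 7.7 Fy_sieve -0.77
```

Call:
{"api": "move_arm", "payload": {"moves": [{"hand": 0,"x": 0,"y": -0.08,"z": 0,"wx": 0,"wy": 0,"wz": 0},{"hand": 0,"x": 0,"y": -0.08,"z": 0,"wx": 0,"wy": 0,"wz": 0},{"hand": 0,"x": 0,"y": -0.08,"z": 0,"wx": 0,"wy": 0,"wz": 0},{"hand": 0,"x": 0,"y": -0.08,"z": 0,"wx": 0,"wy": 0,"wz": 0},{"hand": 0,"x": 0,"y": -0.04,"z": 0,"wx": 0,"wy": 0,"wz": 0}]}}

```text
time_s: 6.6
position: [0.5256, 0.1818, 0.1075]
tcp_rot: [[0.985, -0.174, -0.0], [-0.174, -0.985, -0.0], [-0.0, 0.0, -1.0]]
force: [-0.4, -3.0, 0.0]
opening: 0.136
```

```bash
python3 st.py; python3 - <<'E'
from h import *
c=cap('wrist','wrist3'); im=cv2.imread('pics/wrist3.png'); cv2.imwrite('pics/w3z.png',cv2.resize(im[80:280,90:430],None,fx=2.3,fy=2.3,interpolation=cv2.INTER_CUBIC))
E
```

```text
6.6 [0.5256 0.1818 0.1075] yaw -10.01 tilt [-3.e-04 -2.e-04 -1.e+00] [  7.6  34.3  97.8  -0.   47.9 107.6] F [-0.41 -3.04  0.04] M [-0.52  0.09  0.  ] op 0.136
s= 270.3 off 16.9 Fy_sieve -3.06
```

View pics/w3z.png

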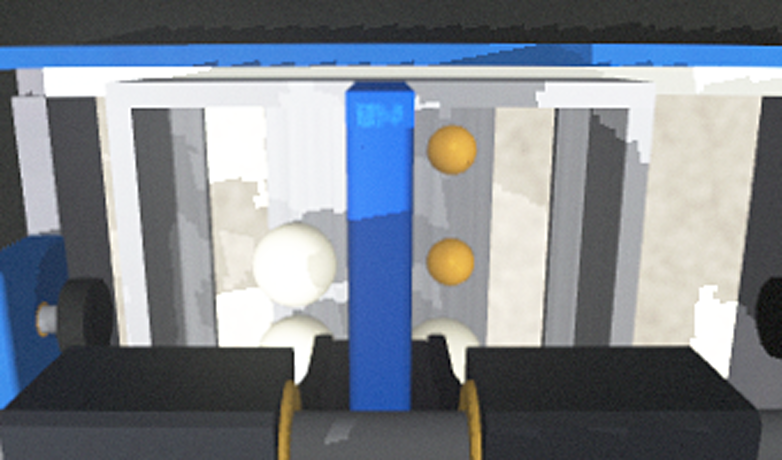

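The left nose (zoomed picture, 110,310) is close to the sieve's left wall and the grip looks good. Now I feel forward slowly.

Call:
{"api": "move_arm", "payload": {"moves": [{"hand": 0,"x": 0,"y": -0.04,"z": 0,"wx": 0,"wy": 0,"wz": 0},{"hand": 0,"x": 0,"y": -0.04,"z": 0,"wx": 0,"wy": 0,"wz": 0},{"hand": 0,"x": 0,"y": -0.04,"z": 0,"wx": 0,"wy": 0,"wz": 0}]}}

```text
time_s: 6.95
position: [0.5262, 0.1847, 0.1075]
tcp_rot: [[0.985, -0.174, -0.0], [-0.174, -0.985, -0.0], [-0.0, 0.0, -1.0]]
force: [-0.8, -2.6, 0.8]
opening: 0.137
```

```bash
python3 st.py
```

```text
6.95 [0.5262 0.1847 0.1075] yaw -10.02 tilt [-2.e-04 -0.e+00 -1.e+00] [  7.9  34.3  97.6   0.   48.  107.9] F [-0.77 -2.59  0.79] M [-0.53  0.16 -0.03] op 0.137
s= 273.3 off 19.9 Fy_sieve -2.68
```

Call:
{"api": "move_arm", "payload": {"moves": [{"hand": 0,"x": 0,"y": -0.04,"z": 0,"wx": 0,"wy": 0,"wz": 0},{"hand": 0,"x": 0,"y": -0.04,"z": 0,"wx": 0,"wy": 0,"wz": 0}]}}

```text
time_s: 7.15
position: [0.5266, 0.1867, 0.1075]
tcp_rot: [[0.985, -0.174, -0.0], [-0.174, -0.985, 0.0], [-0.0, -0.0, -1.0]]
force: [-0.2, -2.9, -0.1]
opening: 0.138
```

```bash
python3 st.py
```

```text
7.15 [0.5266 0.1867 0.1075] yaw -10.02 tilt [-1.e-04  0.e+00 -1.e+00] [  8.1  34.4  97.5   0.   48.1 108.1] F [-0.17 -2.88 -0.07] M [-0.54  0.06 -0.  ] op 0.138
s= 275.3 off 21.9 Fy_sieve -2.86
```

Call:
{"api": "move_arm", "payload": {"moves": [{"hand": 0,"x": 0,"y": -0.04,"z": 0,"wx": 0,"wy": 0,"wz": 0},{"hand": 0,"x": 0,"y": -0.04,"z": 0,"wx": 0,"wy": 0,"wz": 0}]}}

```text
time_s: 7.35
position: [0.527, 0.1887, 0.1075]
tcp_rot: [[0.985, -0.174, 0.0], [-0.174, -0.985, 0.0], [-0.0, -0.0, -1.0]]
force: [-0.7, -3.5, -0.7]
opening: 0.137
```

```bash
python3 st.py
```

```text
7.35 [0.527  0.1887 0.1075] yaw -10.02 tilt [ 0.  0. -1.] [  8.3  34.4  97.3   0.   48.2 108.3] F [-0.75 -3.48 -0.66] M [-0.52  0.13  0.03] op 0.137
s= 277.3 off 23.9 Fy_sieve -3.55
```

Call:
{"api": "move_arm", "payload": {"moves": [{"hand": 0,"x": 0,"y": -0.04,"z": 0,"wx": 0,"wy": 0,"wz": 0},{"hand": 0,"x": 0,"y": -0.04,"z": 0,"wx": 0,"wy": 0,"wz": 0}]}}

```text
time_s: 7.55
position: [0.5273, 0.1907, 0.1075]
tcp_rot: [[0.985, -0.174, -0.0], [-0.174, -0.985, 0.0], [-0.0, -0.0, -1.0]]
force: [-0.1, -3.3, -1.3]
opening: 0.138
```

```bash
python3 st.py
```

```text
7.55 [0.5273 0.1907 0.1075] yaw -10.02 tilt [-0.  0. -1.] [  8.5  34.5  97.2   0.   48.3 108.5] F [-0.12 -3.33 -1.3 ] M [-0.46  0.14 -0.02] op 0.138
s= 279.3 off 25.9 Fy_sieve -3.3
```

Call:
{"api": "move_arm", "payload": {"moves": [{"hand": 0,"x": 0,"y": -0.04,"z": 0,"wx": 0,"wy": 0,"wz": 0},{"hand": 0,"x": 0,"y": -0.04,"z": 0,"wx": 0,"wy": 0,"wz": 0}]}}

```text
time_s: 7.75
position: [0.5276, 0.1926, 0.1075]
tcp_rot: [[0.985, -0.174, -0.0], [-0.174, -0.985, 0.0], [-0.0, -0.0, -1.0]]
force: [-0.3, -2.8, -1.2]
opening: 0.134
```

```bash
python3 st.py
```

```text
7.75 [0.5276 0.1926 0.1075] yaw -10.02 tilt [-1.e-04  0.e+00 -1.e+00] [  8.7  34.6  97.1   0.   48.4 108.7] F [-0.26 -2.85 -1.19] M [-0.48  0.13 -0.02] op 0.134
s= 281.3 off 27.9 Fy_sieve -2.85
```

Call:
{"api": "move_arm", "payload": {"moves": [{"hand": 0,"x": 0,"y": -0.04,"z": 0,"wx": 0,"wy": 0,"wz": 0},{"hand": 0,"x": 0,"y": -0.04,"z": 0,"wx": 0,"wy": 0,"wz": 0}]}}

```text
time_s: 7.95
position: [0.528, 0.1946, 0.1075]
tcp_rot: [[0.985, -0.174, -0.0], [-0.174, -0.985, 0.0], [-0.0, -0.0, -1.0]]
force: [-0.4, -4.2, -0.5]
opening: 0.139
```

```bash
python3 st.py; python3 - <<'E'
from h import *
c=cap('wrist','wrist4'); im=cv2.imread('pics/wrist4.png'); cv2.imwrite('pics/w4z.png',cv2.resize(im[80:280,90:430],None,fx=2.3,fy=2.3,interpolation=cv2.INTER_CUBIC))
c=cap('side','side4'); im=cv2.imread('pics/side4.png'); cv2.imwrite('pics/s4z.png',cv2.resize(im[120:250,120:260],None,fx=4,fy=4,interpolation=cv2.INTER_CUBIC))
E
```

```text
7.95 [0.528  0.1946 0.1075] yaw -10.02 tilt [-0.  0. -1.] [  8.9  34.6  96.9   0.   48.5 108.9] F [-0.41 -4.19 -0.5 ] M [-0.49  0.07  0.  ] op 0.139
s= 283.3 off 29.9 Fy_sieve -4.19
```

View pics/w4z.png

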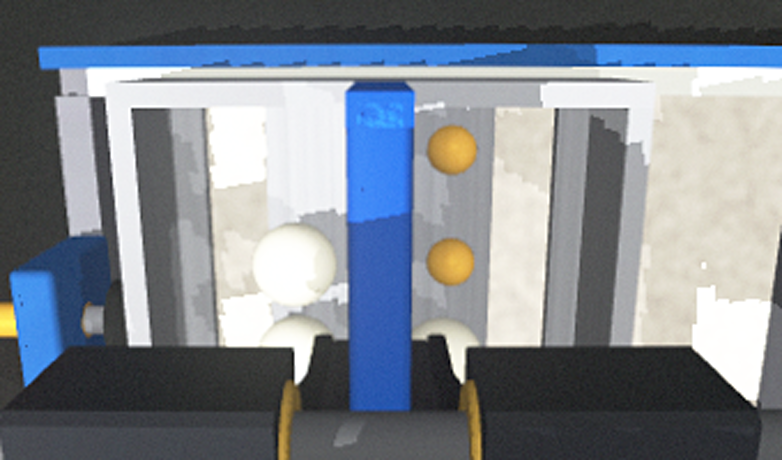

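The nose is now hidden behind the sieve's wall (zoomed at 105,320), and the force has begun to rise.

Call:
{"api": "move_arm", "payload": {"moves": [{"hand": 0,"x": 0,"y": -0.04,"z": 0,"wx": 0,"wy": 0,"wz": 0}]}}

```text
time_s: 8.15
position: [0.5281, 0.1954, 0.1075]
tcp_rot: [[0.985, -0.174, -0.0], [-0.174, -0.985, -0.0], [-0.0, 0.0, -1.0]]
force: [-0.1, -3.8, -0.6]
opening: 0.134
```

```bash
python3 st.py
```

```text
8.15 [0.5281 0.1954 0.1075] yaw -10.02 tilt [-2.e-04 -1.e-04 -1.e+00] [  8.9  34.6  96.8  -0.   48.5 109. ] F [-0.13 -3.76 -0.6 ] M [-0.58  0.13  0.07] op 0.134
s= 284.2 off 30.8 Fy_sieve -3.72
```

Call:
{"api": "move_arm", "payload": {"moves": [{"hand": 0,"x": 0,"y": -0.04,"z": 0,"wx": 0,"wy": 0,"wz": 0},{"hand": 0,"x": 0,"y": -0.04,"z": 0,"wx": 0,"wy": 0,"wz": 0}]}}

```text
time_s: 8.35
position: [0.5283, 0.1967, 0.1076]
tcp_rot: [[0.985, -0.173, -0.001], [-0.173, -0.985, -0.001], [-0.0, 0.002, -1.0]]
force: [0.2, -7.2, 1.0]
opening: 0.137
```

```bash
python3 st.py
```

```text
8.35 [0.5283 0.1967 0.1076] yaw -9.98 tilt [-5.0e-04 -1.5e-03 -1.0e+00] [ 9.100e+00  3.470e+01  9.670e+01 -1.000e-01  4.860e+01  1.092e+02] F [ 0.16 -7.23  1.  ] M [-1.12  0.19 -0.03] op 0.137
s= 285.5 off 32.1 Fy_sieve -7.09
```

Call:
{"api": "move_arm", "payload": {"moves": [{"hand": 0,"x": 0,"y": -0.04,"z": 0,"wx": 0,"wy": 0,"wz": 0}]}}

```text
time_s: 8.45
position: [0.5285, 0.1973, 0.1076]
tcp_rot: [[0.985, -0.173, -0.001], [-0.173, -0.985, -0.002], [-0.0, 0.002, -1.0]]
force: [-1.4, -7.5, 2.2]
opening: 0.134
```

```bash
python3 st.py
```

```text
8.45 [0.5285 0.1973 0.1076] yaw -9.97 tilt [-8.0e-04 -2.2e-03 -1.0e+00] [  9.2  34.7  96.6  -0.2  48.7 109.3] F [-1.36 -7.53  2.16] M [-1.29  0.17 -0.02] op 0.134
s= 286.1 off 32.7 Fy_sieve -7.65
```

Call:
{"api": "move_arm", "payload": {"moves": [{"hand": 0,"x": 0,"y": -0.04,"z": 0,"wx": 0,"wy": 0,"wz": 0},{"hand": 0,"x": 0,"y": 0,"z": 0,"wx": 0,"wy": 0,"wz": 0}]}}

```text
time_s: 8.65
position: [0.5286, 0.1979, 0.1077]
tcp_rot: [[0.985, -0.173, -0.001], [-0.173, -0.985, -0.003], [-0.0, 0.003, -1.0]]
force: [-0.6, -8.2, 0.5]
opening: 0.136
```

```bash
python3 st.py
```

```text
8.65 [0.5286 0.1979 0.1077] yaw -9.96 tilt [-9.0e-04 -2.8e-03 -1.0e+00] [  9.3  34.7  96.6  -0.2  48.8 109.4] F [-0.63 -8.17  0.49] M [-1.35  0.18 -0.  ] op 0.136
s= 286.7 off 33.3 Fy_sieve -8.16
```

Call:
{"api": "move_arm", "payload": {"moves": [{"hand": 0,"x": 0,"y": 0.47,"z": 0,"wx": 0,"wy": 0,"wz": 0},{"hand": 0,"x": 0,"y": 0.47,"z": 0,"wx": 0,"wy": 0,"wz": 0},{"hand": 0,"x": 0,"y": 0.47,"z": 0,"wx": 0,"wy": 0,"wz": 0},{"hand": 0,"x": 0,"y": 0.47,"z": 0,"wx": 0,"wy": 0,"wz": 0},{"hand": 0,"x": 0,"y": 0.04,"z": 0,"wx": 0,"wy": 0,"wz": 0},{"hand": 0,"x": 0,"y": 0.04,"z": 0,"wx": 0,"wy": 0,"wz": 0},{"hand": 0,"x": 0,"y": 0.04,"z": 0,"wx": 0,"wy": 0,"wz": 0}]}}

```text
time_s: 9.35
position: [0.5202, 0.1504, 0.1076]
tcp_rot: [[0.985, -0.175, 0.0], [-0.175, -0.985, 0.001], [-0.0, -0.001, -1.0]]
force: [0.2, 2.8, -1.2]
opening: 0.133
```

```bash
python3 st.py; python3 - <<'E'
from h import *
c=cap('wrist','wrist5'); im=cv2.imread('pics/wrist5.png'); cv2.imwrite('pics/w5z.png',cv2.resize(im[80:280,90:430],None,fx=2.3,fy=2.3,interpolation=cv2.INTER_CUBIC))
E
```

```text
9.35 [0.5202 0.1504 0.1076] yaw -10.06 tilt [ 1.e-04  8.e-04 -1.e+00] [4.300e+00 3.340e+01 1.000e+02 1.000e-01 4.660e+01 1.043e+02] F [ 0.2   2.83 -1.2 ] M [ 0.55  0.05 -0.03] op 0.133
s= 238.4 off -15.0 Fy_sieve 2.82
```

View pics/w5z.png

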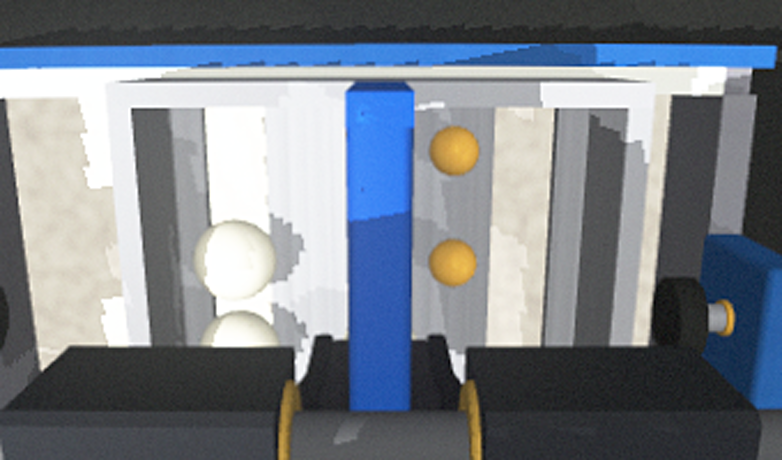

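The right nose (zoomed at 655,315) is still clear of the wall. Both visible white balls have lodged in the left slot, and the brass balls are still on the strips. I keep feeling for the right stop.

Call:
{"api": "move_arm", "payload": {"moves": [{"hand": 0,"x": 0,"y": 0.08,"z": 0,"wx": 0,"wy": 0,"wz": 0},{"hand": 0,"x": 0,"y": 0.08,"z": 0,"wx": 0,"wy": 0,"wz": 0},{"hand": 0,"x": 0,"y": 0.08,"z": 0,"wx": 0,"wy": 0,"wz": 0}]}}

```text
time_s: 9.7
position: [0.5193, 0.1445, 0.1076]
tcp_rot: [[0.985, -0.174, 0.0], [-0.174, -0.985, 0.0], [0.0, -0.0, -1.0]]
force: [1.2, 3.5, -1.0]
opening: 0.132
```

```bash
python3 st.py
```

```text
9.7 [0.5193 0.1445 0.1076] yaw -10.0 tilt [ 5.e-04  3.e-04 -1.e+00] [  3.7  33.3 100.4   0.   46.3 103.6] F [ 1.18  3.47 -1.  ] M [ 0.5  -0.07  0.03] op 0.132
s= 232.4 off -21.0 Fy_sieve 3.62
```

Call:
{"api": "move_arm", "payload": {"moves": [{"hand": 0,"x": 0,"y": 0.04,"z": 0,"wx": 0,"wy": 0,"wz": 0},{"hand": 0,"x": 0,"y": 0.04,"z": 0,"wx": 0,"wy": 0,"wz": 0},{"hand": 0,"x": 0,"y": 0.04,"z": 0,"wx": 0,"wy": 0,"wz": 0}]}}

```text
time_s: 10.0
position: [0.5186, 0.1413, 0.1076]
tcp_rot: [[0.985, -0.174, 0.0], [-0.174, -0.985, 0.0], [0.0, -0.0, -1.0]]
force: [0.1, 3.1, -1.8]
opening: 0.135
```

```bash
python3 st.py
```

```text
10.0 [0.5186 0.1413 0.1076] yaw -10.02 tilt [ 1.e-04  1.e-04 -1.e+00] [  3.3  33.2 100.6   0.   46.2 103.3] F [ 0.12  3.08 -1.77] M [ 0.52 -0.1  -0.01] op 0.135
s= 229.2 off -24.2 Fy_sieve 3.05
```

Call:
{"api": "move_arm", "payload": {"moves": [{"hand": 0,"x": 0,"y": 0.04,"z": 0,"wx": 0,"wy": 0,"wz": 0},{"hand": 0,"x": 0,"y": 0.04,"z": 0,"wx": 0,"wy": 0,"wz": 0},{"hand": 0,"x": 0,"y": 0.04,"z": 0,"wx": 0,"wy": 0,"wz": 0}]}}

```text
time_s: 10.3
position: [0.5181, 0.1383, 0.1076]
tcp_rot: [[0.985, -0.174, 0.0], [-0.174, -0.985, 0.0], [-0.0, -0.0, -1.0]]
force: [0.9, 2.3, -2.0]
opening: 0.137
```

```bash
python3 st.py
```

```text
10.3 [0.5181 0.1383 0.1076] yaw -10.02 tilt [ 0.e+00  1.e-04 -1.e+00] [  3.   33.1 100.7   0.   46.1 103. ] F [ 0.87  2.25 -2.02] M [ 0.51 -0.06  0.01] op 0.137
s= 226.1 off -27.3 Fy_sieve 2.37
```

Call:
{"api": "move_arm", "payload": {"moves": [{"hand": 0,"x": 0,"y": 0.04,"z": 0,"wx": 0,"wy": 0,"wz": 0},{"hand": 0,"x": 0,"y": 0.04,"z": 0,"wx": 0,"wy": 0,"wz": 0}]}}

```text
time_s: 10.5
position: [0.5177, 0.1363, 0.1075]
tcp_rot: [[0.985, -0.174, -0.0], [-0.174, -0.985, 0.0], [-0.0, -0.0, -1.0]]
force: [1.0, 2.6, -1.0]
opening: 0.135
```

```bash
python3 st.py
```

```text
10.5 [0.5177 0.1363 0.1075] yaw -10.02 tilt [-0.  0. -1.] [  2.8  33.1 100.9   0.   46.1 102.8] F [ 1.02  2.6  -0.99] M [ 0.56 -0.08  0.02] op 0.135
s= 224.1 off -29.3 Fy_sieve 2.73
```

Call:
{"api": "move_arm", "payload": {"moves": [{"hand": 0,"x": 0,"y": 0.04,"z": 0,"wx": 0,"wy": 0,"wz": 0},{"hand": 0,"x": 0,"y": 0.04,"z": 0,"wx": 0,"wy": 0,"wz": 0}]}}

```text
time_s: 10.7
position: [0.5174, 0.1347, 0.1076]
tcp_rot: [[0.985, -0.174, 0.0], [-0.174, -0.985, 0.001], [0.0, -0.001, -1.0]]
force: [0.6, 5.7, -1.4]
opening: 0.134
```

```bash
python3 st.py
```

```text
10.7 [0.5174 0.1347 0.1076] yaw -10.05 tilt [ 2.e-04  8.e-04 -1.e+00] [2.600e+00 3.300e+01 1.010e+02 1.000e-01 4.600e+01 1.026e+02] F [ 0.59  5.66 -1.38] M [ 0.95 -0.1   0.01] op 0.134
s= 222.5 off -30.9 Fy_sieve 5.68
```

Call:
{"api": "move_arm", "payload": {"moves": [{"hand": 0,"x": 0,"y": 0.04,"z": 0,"wx": 0,"wy": 0,"wz": 0},{"hand": 0,"x": 0,"y": 0.04,"z": 0,"wx": 0,"wy": 0,"wz": 0},{"hand": 0,"x": 0,"y": 0.04,"z": 0,"wx": 0,"wy": 0,"wz": 0},{"hand": 0,"x": 0,"y": 0,"z": 0,"wx": 0,"wy": 0,"wz": 0}]}}

```text
time_s: 11.1
position: [0.5173, 0.1329, 0.1078]
tcp_rot: [[0.984, -0.175, 0.001], [-0.175, -0.984, 0.003], [0.001, -0.003, -1.0]]
force: [1.0, 8.3, 0.2]
opening: 0.135
```

```bash
python3 st.py
```

```text
11.1 [0.5173 0.1329 0.1078] yaw -10.1 tilt [ 0.0013  0.0027 -1.    ] [  2.3  32.9 101.1   0.2  45.8 102.3] F [0.98 8.3  0.23] M [ 1.47 -0.15 -0.03] op 0.135
s= 220.6 off -32.8 Fy_sieve 8.35
```

Call:
{"api": "move_arm", "payload": {"moves": [{"hand": 0,"x": 0,"y": -0.8,"z": 0,"wx": 0,"wy": 0,"wz": 0},{"hand": 0,"x": 0,"y": -0.8,"z": 0,"wx": 0,"wy": 0,"wz": 0},{"hand": 0,"x": 0,"y": -0.8,"z": 0,"wx": 0,"wy": 0,"wz": 0},{"hand": 0,"x": 0,"y": -0.36,"z": 0,"wx": 0,"wy": 0,"wz": 0},{"hand": 0,"x": 0,"y": 0,"z": 0,"wx": 0,"wy": 0,"wz": 0}]}}

```text
time_s: 11.6
position: [0.5285, 0.1983, 0.1074]
tcp_rot: [[0.985, -0.171, -0.001], [-0.171, -0.985, -0.004], [-0.0, 0.004, -1.0]]
force: [-0.3, -4.1, 0.4]
opening: 0.134
```

```bash
python3 st.py
```

```text
11.6 [0.5285 0.1983 0.1074] yaw -9.86 tilt [-0.001  -0.0036 -1.    ] [  9.3  34.8  96.6  -0.3  48.8 109.4] F [-0.31 -4.13  0.43] M [-0.48 -0.02 -0.02] op 0.134
s= 287.1 off 33.7 Fy_sieve -4.12
```

Call:
{"api": "move_arm", "payload": {"moves": [{"hand": 0,"x": 0,"y": -0.04,"z": 0,"wx": 0,"wy": 0,"wz": 0},{"hand": 0,"x": 0,"y": 0,"z": 0,"wx": 0,"wy": 0,"wz": 0}]}}

```text
time_s: 11.8
position: [0.5285, 0.1983, 0.1074]
tcp_rot: [[0.985, -0.173, -0.002], [-0.173, -0.985, -0.003], [-0.001, 0.004, -1.0]]
force: [0.4, -4.7, 0.4]
opening: 0.136
```

```bash
python3 st.py;  python3 - <<'E'
from h import *
c=cap('wrist','wrist6'); im=cv2.imread('pics/wrist6.png'); cv2.imwrite('pics/w6z.png',cv2.resize(im[80:280,90:430],None,fx=2.3,fy=2.3,interpolation=cv2.INTER_CUBIC))
E
```

```text
11.8 [0.5285 0.1983 0.1074] yaw -9.96 tilt [-0.0015 -0.0033 -1.    ] [  9.3  34.8  96.5  -0.2  48.8 109.4] F [ 0.45 -4.7   0.45] M [-0.76  0.01  0.  ] op 0.136
s= 287.1 off 33.7 Fy_sieve -4.55
```

View pics/w6z.png

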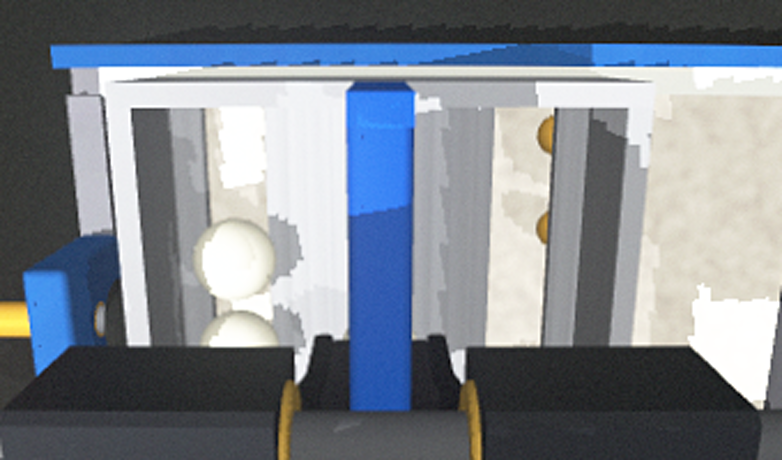

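Two brass balls now show on the pan's floor through the right-hand slot (zoomed at 545,135 and 545,228). I'll do the next strokes and check the force after the right tap.

Call:
{"api": "move_arm", "payload": {"moves": [{"hand": 0,"x": 0,"y": 0.82,"z": 0,"wx": 0,"wy": 0,"wz": 0},{"hand": 0,"x": 0,"y": 0.82,"z": 0,"wx": 0,"wy": 0,"wz": 0},{"hand": 0,"x": 0,"y": 0.82,"z": 0,"wx": 0,"wy": 0,"wz": 0},{"hand": 0,"x": 0,"y": 0.38,"z": 0,"wx": 0,"wy": 0,"wz": 0},{"hand": 0,"x": 0,"y": 0,"z": 0,"wx": 0,"wy": 0,"wz": 0}]}}

```text
time_s: 12.35
position: [0.517, 0.1313, 0.1078]
tcp_rot: [[0.984, -0.178, 0.001], [-0.178, -0.984, 0.004], [0.0, -0.004, -1.0]]
force: [0.9, 7.3, -2.4]
opening: 0.138
```

```bash
python3 st.py
```

```text
12.35 [0.517  0.1313 0.1078] yaw -10.28 tilt [ 0.0012  0.0041 -1.    ] [  2.1  32.9 101.2   0.3  45.8 102.2] F [ 0.88  7.27 -2.42] M [ 1.45 -0.11  0.03] op 0.138
s= 219.1 off -34.3 Fy_sieve 7.31
```

Call:
{"api": "move_arm", "payload": {"moves": [{"hand": 0,"x": 0,"y": -0.82,"z": 0,"wx": 0,"wy": 0,"wz": 0},{"hand": 0,"x": 0,"y": -0.82,"z": 0,"wx": 0,"wy": 0,"wz": 0},{"hand": 0,"x": 0,"y": -0.82,"z": 0,"wx": 0,"wy": 0,"wz": 0},{"hand": 0,"x": 0,"y": -0.38,"z": 0,"wx": 0,"wy": 0,"wz": 0},{"hand": 0,"x": 0,"y": 0,"z": 0,"wx": 0,"wy": 0,"wz": 0},{"hand": 0,"x": 0,"y": 0.82,"z": 0,"wx": 0,"wy": 0,"wz": 0},{"hand": 0,"x": 0,"y": 0.82,"z": 0,"wx": 0,"wy": 0,"wz": 0},{"hand": 0,"x": 0,"y": 0.82,"z": 0,"wx": 0,"wy": 0,"wz": 0},{"hand": 0,"x": 0,"y": 0.38,"z": 0,"wx": 0,"wy": 0,"wz": 0},{"hand": 0,"x": 0,"y": 0,"z": 0,"wx": 0,"wy": 0,"wz": 0},{"hand": 0,"x": 0,"y": -0.82,"z": 0,"wx": 0,"wy": 0,"wz": 0},{"hand": 0,"x": 0,"y": -0.82,"z": 0,"wx": 0,"wy": 0,"wz": 0},{"hand": 0,"x": 0,"y": -0.82,"z": 0,"wx": 0,"wy": 0,"wz": 0},{"hand": 0,"x": 0,"y": -0.38,"z": 0,"wx": 0,"wy": 0,"wz": 0},{"hand": 0,"x": 0,"y": 0,"z": 0,"wx": 0,"wy": 0,"wz": 0}]}}

```text
time_s: 13.85
position: [0.5287, 0.1993, 0.1074]
tcp_rot: [[0.985, -0.171, -0.001], [-0.171, -0.985, -0.004], [-0.0, 0.004, -1.0]]
force: [0.2, -5.8, 0.5]
opening: 0.136
```

```bash
python3 st.py;  python3 - <<'E'
from h import *
c=cap('wrist','wrist7'); im=cv2.imread('pics/wrist7.png'); a=cv2.resize(im[80:280,90:430],None,fx=1.5,fy=1.5,interpolation=cv2.INTER_CUBIC)
c=cap('side','side7'); im=cv2.imread('pics/side7.png'); b=cv2.resize(im[125:240,110:250],(365,300),interpolation=cv2.INTER_CUBIC)
c=cap('scene','scene7'); im=cv2.imread('pics/scene7.png'); d=cv2.resize(im[170:310,260:420],(343,300),interpolation=cv2.INTER_CUBIC)
cv2.imwrite('pics/m7.png',np.hstack([b,d])); cv2.imwrite('pics/w7z.png',a)
E
```

```text
13.85 [0.5287 0.1993 0.1074] yaw -9.84 tilt [-0.0012 -0.0039 -1.    ] [  9.4  34.8  96.5  -0.3  48.8 109.5] F [ 0.22 -5.76  0.48] M [-0.96 -0.01 -0.14] op 0.136
s= 288.0 off 34.6 Fy_sieve -5.63
```

View pics/w7z.png

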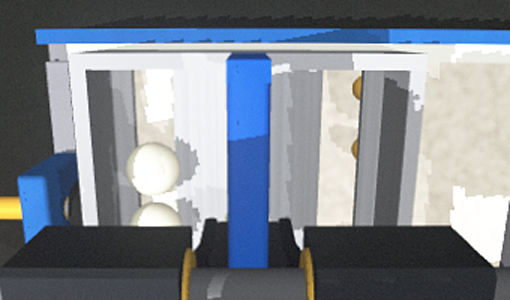

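View pics/m7.png

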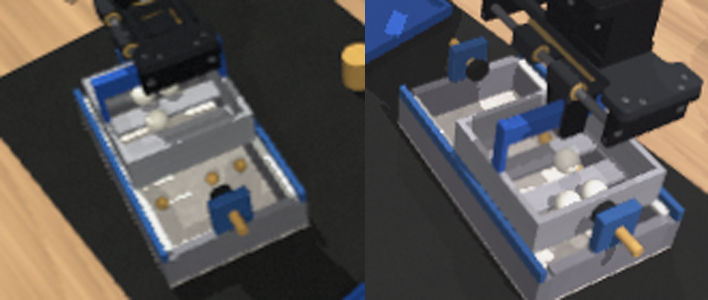

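The side view shows three brass balls on the pan's floor. The scene crop shows one brass ball (545,138) near the bail. I'll do more strokes, then locate all four.

Call:
{"api": "move_arm", "payload": {"moves": [{"hand": 0,"x": 0,"y": 0.82,"z": 0,"wx": 0,"wy": 0,"wz": 0},{"hand": 0,"x": 0,"y": 0.82,"z": 0,"wx": 0,"wy": 0,"wz": 0},{"hand": 0,"x": 0,"y": 0.82,"z": 0,"wx": 0,"wy": 0,"wz": 0},{"hand": 0,"x": 0,"y": 0.38,"z": 0,"wx": 0,"wy": 0,"wz": 0},{"hand": 0,"x": 0,"y": 0,"z": 0,"wx": 0,"wy": 0,"wz": 0},{"hand": 0,"x": 0,"y": -0.82,"z": 0,"wx": 0,"wy": 0,"wz": 0},{"hand": 0,"x": 0,"y": -0.82,"z": 0,"wx": 0,"wy": 0,"wz": 0},{"hand": 0,"x": 0,"y": -0.82,"z": 0,"wx": 0,"wy": 0,"wz": 0},{"hand": 0,"x": 0,"y": -0.38,"z": 0,"wx": 0,"wy": 0,"wz": 0},{"hand": 0,"x": 0,"y": 0,"z": 0,"wx": 0,"wy": 0,"wz": 0},{"hand": 0,"x": 0,"y": 0.82,"z": 0,"wx": 0,"wy": 0,"wz": 0},{"hand": 0,"x": 0,"y": 0.82,"z": 0,"wx": 0,"wy": 0,"wz": 0},{"hand": 0,"x": 0,"y": 0.82,"z": 0,"wx": 0,"wy": 0,"wz": 0},{"hand": 0,"x": 0,"y": 0.38,"z": 0,"wx": 0,"wy": 0,"wz": 0},{"hand": 0,"x": 0,"y": 0,"z": 0,"wx": 0,"wy": 0,"wz": 0}]}}

```text
time_s: 15.5
position: [0.5171, 0.1315, 0.1078]
tcp_rot: [[0.984, -0.178, 0.001], [-0.178, -0.984, 0.004], [0.001, -0.004, -1.0]]
force: [1.1, 8.0, -2.3]
opening: 0.133
```

```bash
python3 st.py;  cat > look.py <<'E'
from h import *
import sys
t=sys.argv[1]; out=[]
for n,(v0,v1,u0,u1) in {'wrist':(80,280,90,430),'side':(125,245,110,250),'scene':(170,310,260,420)}.items():
    c=cap(n,n+t); im=cv2.imread(f'pics/{n}{t}.png')
    out.append(cv2.resize(im[v0:v1,u0:u1],(390,300),interpolation=cv2.INTER_CUBIC))
    P=cloud(c); hsv=cv2.cvtColor(c['image'],cv2.COLOR_RGB2HSV)
    m=cv2.inRange(hsv,(10,120,70),(28,255,255)); z=P[...,2]; x=P[...,0]; y=P[...,1]
    px=x*.9848-y*.1736-.4865; py=x*.1736+y*.9848-.2534
    m[~((abs(px)<.075)&(abs(py)<.118)&(z>0)&(z<.1))]=0
    nn,l,st,ce=cv2.connectedComponentsWithStats(m)
    for i in range(1,nn):
        if st[i,4]<6: continue
        k=l==i; print(n,ce[i].round(0),st[i,4],'pan xy mm',(np.median(px[k])*1000).round(),(np.median(py[k])*1000).round(),'z',(np.percentile(z[k],[5,50,95])*1000).round(1))
out.append(np.zeros_like(out[0]))
cv2.imwrite(f'pics/m{t}.png',np.vstack([np.hstack(out[:2]),np.hstack(out[2:])]))
E
python3 look.py 8
```

```text
15.5 [0.5171 0.1315 0.1078] yaw -10.26 tilt [ 0.0013  0.0041 -1.    ] [  2.1  32.9 101.2   0.3  45.8 102.2] F [ 1.12  8.03 -2.34] M [ 1.27 -0.1  -0.  ] op 0.133
s= 219.3 off -34.1 Fy_sieve 8.11
wrist [377. 218.] 48 pan xy mm 2.0 -112.0 z [66.9 69.8 71.7]
wrist [ 34. 213.] 6 pan xy mm 4.0 113.0 z [63.6 65.4 67.8]
scene [357. 249.] 15 pan xy mm -43.0 19.0 z [10.5 14.5 18.7]
```

View pics/m8.png

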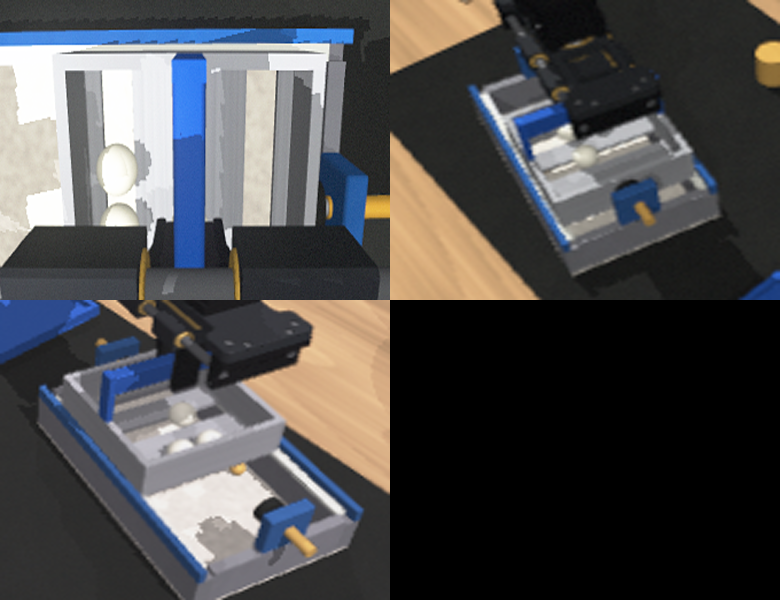

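At the right end the +y half of the pan shows one brass ball on the floor at (−43, +19) mm, z≈14. I'll do one more stroke to the left to count the others.

Call:
{"api": "move_arm", "payload": {"moves": [{"hand": 0,"x": 0,"y": -0.82,"z": 0,"wx": 0,"wy": 0,"wz": 0},{"hand": 0,"x": 0,"y": -0.82,"z": 0,"wx": 0,"wy": 0,"wz": 0},{"hand": 0,"x": 0,"y": -0.82,"z": 0,"wx": 0,"wy": 0,"wz": 0},{"hand": 0,"x": 0,"y": -0.38,"z": 0,"wx": 0,"wy": 0,"wz": 0},{"hand": 0,"x": 0,"y": 0,"z": 0,"wx": 0,"wy": 0,"wz": 0}]}}

```text
time_s: 16.15
position: [0.5287, 0.1994, 0.1074]
tcp_rot: [[0.985, -0.171, -0.001], [-0.171, -0.985, -0.004], [-0.0, 0.004, -1.0]]
force: [0.5, -7.1, 0.4]
opening: 0.133
```

```bash
python3 st.py; python3 look.py 9
```

```text
16.15 [0.5287 0.1994 0.1074] yaw -9.84 tilt [-0.0012 -0.0039 -1.    ] [  9.4  34.8  96.5  -0.3  48.8 109.5] F [ 0.48 -7.15  0.44] M [-0.9   0.01 -0.06] op 0.133
s= 288.1 off 34.7 Fy_sieve -6.96
wrist [328. 138.] 56 pan xy mm 47.0 -22.0 z [10.4 13.2 15.1]
wrist [326. 179.] 25 pan xy mm 14.0 -22.0 z [10.7 12.1 13.7]
wrist [479. 218.] 53 pan xy mm 2.0 -112.0 z [66.1 70.  71.7]
side [202. 188.] 13 pan xy mm 42.0 -30.0 z [10.8 16.1 18. ]
side [191. 193.] 13 pan xy mm 10.0 -32.0 z [12.3 16.3 18.6]
side [172. 202.] 14 pan xy mm -47.0 -37.0 z [13.6 16.2 19.5]
scene [344. 234.] 13 pan xy mm -42.0 -29.0 z [13.1 15.5 17.6]
```

View pics/m9.png

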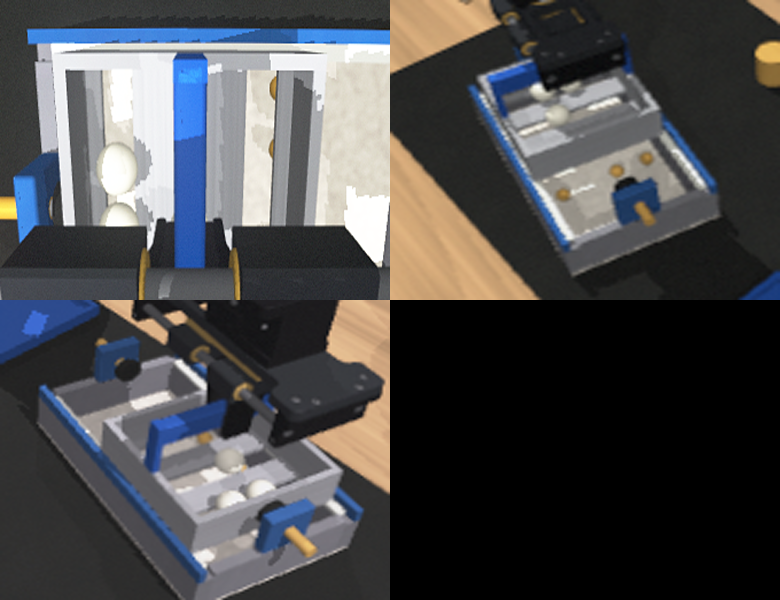

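All four brass balls are on the pan floor: three at pan y≈−22…−37 mm and the fourth at +19, all at floor height. The three white balls are in the sieve. Next I measure the tray and the bystanders.

```bash
python3 - <<'E'
from h import *
for n in ['scene','side']:
    c=cap(n,n+'10'); P=cloud(c); hsv=cv2.cvtColor(c['image'],cv2.COLOR_RGB2HSV)
    m=cv2.inRange(hsv,(100,110,40),(125,255,255)); z=P[...,2]
    nn,l,st,ce=cv2.connectedComponentsWithStats(m)
    for i in range(1,nn):
        q=np.nanmedian(P[l==i],0)
        if st[i,4]<1500 or abs(q[1]+.155)>.08 or abs(q[0]-.5)>.1: continue
        cs,_=cv2.findContours((l==i).astype(np.uint8),cv2.RETR_EXTERNAL,cv2.CHAIN_APPROX_NONE)
        cc=max(cs,key=cv2.contourArea)
        w=onz(c,cc[:,0],.016); r=cv2.minAreaRect((w[:,:2]*1000).astype(np.float32)); print(n,'tray contour@16mm',np.round(r[0],1),np.round(r[1],1),round(r[2],2), st[i].tolist())
        k=(l==i)&(z>.0135)&(z<.019)
        r=cv2.minAreaRect((P[k][:,:2]*1000).astype(np.float32)); print('  rim cloud',k.sum(),np.round(r[0],1),np.round(r[1],1),round(r[2],2))
        k=(l==i)&(z>.0075)&(z<.0125)
        k=cv2.erode(k.astype(np.uint8),np.ones((3,3)))>0
        r=cv2.minAreaRect((P[k][:,:2]*1000).astype(np.float32)); print('  floor',k.sum(),np.round(r[0],1),np.round(r[1],1),round(r[2],2))
    # tall things elsewhere
    k=((z>.03)&(P[...,0]>.3)&(P[...,0]<.95)&(P[...,1]<.45)&(P[...,1]>-.45)).astype(np.uint8)
    nn,l,st,ce=cv2.connectedComponentsWithStats(k)
    for i in range(1,nn):
        if st[i,4]>60: q=P[l==i]; print(n,'obj',ce[i].round(),st[i,4],np.median(q,0).round(3),'zmax',np.percentile(q[:,2],98).round(3))
E
```

```text
scene tray contour@16mm [ 500.8 -148. ] [173.  175.3] 5.92 [215, 147, 86, 57, 2639]
  rim cloud 431 [ 496.8 -154.7] [163.5 164.3] 5.36
  floor 1105 [ 492.8 -159.8] [138.8 137.4] 5.77
scene obj [373. 144.] 24622 [0.549 0.223 0.288] zmax 0.487
scene obj [165. 201.] 931 [ 0.769 -0.111  0.077] zmax 0.12
scene obj [197. 235.] 1124 [0.754 0.008 0.064] zmax 0.085
scene obj [243. 294.] 325 [0.748 0.162 0.04 ] zmax 0.042
side tray contour@16mm [ 492.8 -157.7] [167.2 166.4] 5.87 [199, 233, 101, 93, 4896]
  rim cloud 718 [ 493.2 -156.6] [161.6 161.7] 5.87
  floor 1667 [ 493.9 -154.5] [141.1 141.6] 6.41
side obj [140.  90.] 12064 [0.492 0.139 0.39 ] zmax 0.562
side obj [247. 147.] 112 [0.74  0.155 0.039] zmax 0.043
side obj [284. 168.] 627 [0.751 0.006 0.064] zmax 0.086
side obj [324. 197.] 701 [ 0.746 -0.141  0.08 ] zmax 0.121
```

View pics/side10.png

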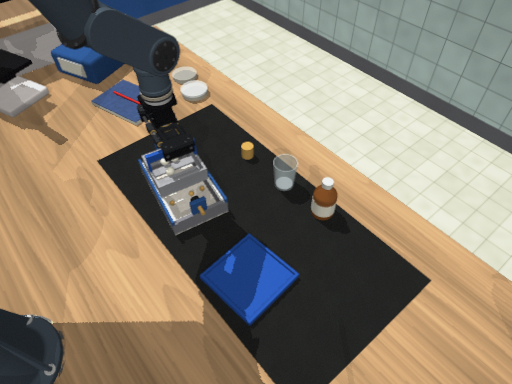

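Tray centre from the two rim measurements is (0.495, −0.1555), yaw 5.9°, size 162–164 mm against a true 160. The bystanders are at x≈0.75, well clear. Now I centre the sieve and lift it straight up.

Call:
{"api": "move_arm", "payload": {"moves": [{"hand": 0,"x": 0,"y": 0.3,"z": 0,"wx": 0,"wy": 0,"wz": 0},{"hand": 0,"x": 0,"y": 0.4,"z": 0,"wx": 0,"wy": 0,"wz": 0},{"hand": 0,"x": 0,"y": 0.4,"z": 0,"wx": 0,"wy": 0,"wz": 0},{"hand": 0,"x": 0,"y": 0.3,"z": 0,"wx": 0,"wy": 0,"wz": 0},{"hand": 0,"x": 0,"y": 0,"z": -0.04,"wx": 0,"wy": 0,"wz": 0},{"hand": 0,"x": 0,"y": 0,"z": -0.08,"wx": 0,"wy": 0,"wz": 0},{"hand": 0,"x": 0,"y": 0,"z": -0.15,"wx": 0,"wy": 0,"wz": 0},{"hand": 0,"x": 0,"y": 0,"z": -0.3,"wx": 0,"wy": 0,"wz": 0},{"hand": 0,"x": 0,"y": 0,"z": -0.4,"wx": 0,"wy": 0,"wz": 0},{"hand": 0,"x": 0,"y": 0,"z": -0.4,"wx": 0,"wy": 0,"wz": 0},{"hand": 0,"x": 0,"y": 0,"z": -0.4,"wx": 0,"wy": 0,"wz": 0},{"hand": 0,"x": 0,"y": 0,"z": -0.4,"wx": 0,"wy": 0,"wz": 0},{"hand": 0,"x": 0,"y": 0,"z": -0.4,"wx": 0,"wy": 0,"wz": 0},{"hand": 0,"x": 0,"y": 0,"z": -0.2,"wx": 0,"wy": 0,"wz": 0},{"hand": 0,"x": 0,"y": 0,"z": 0,"wx": 0,"wy": 0,"wz": 0}]}}

```text
time_s: 17.9
position: [0.5236, 0.1661, 0.1779]
tcp_rot: [[0.985, -0.174, 0.002], [-0.174, -0.985, 0.0], [0.002, -0.001, -1.0]]
force: [-0.1, 0.5, -6.6]
opening: 0.135
```

```bash
python3 st.py .495 -.1555 .1745; python3 look.py 11
```

```text
17.9 [0.5236 0.1661 0.1779] yaw -10.02 tilt [ 2.2e-03  2.0e-04 -1.0e+00] [  5.9  27.7  95.8  -0.   56.4 106. ] F [-0.15  0.48 -6.56] M [-0.04  0.06 -0.  ] op 0.135
to go (tool mm) [ 27.8 321.6   3.3]
s= 254.4 off 1.0 Fy_sieve 0.45
wrist [389. 191.] 24 pan xy mm 2.0 -112.0 z [66.9 69.6 71.4]
side [202. 188.] 13 pan xy mm 43.0 -30.0 z [12.2 16.  18.6]
side [165. 191.] 11 pan xy mm -49.0 9.0 z [13.9 15.3 20.4]
side [191. 193.] 14 pan xy mm 11.0 -31.0 z [ 9.1 15.1 19.3]
side [172. 202.] 14 pan xy mm -47.0 -36.0 z [12.  15.3 17. ]
scene [322. 244.] 20 pan xy mm 16.0 -24.0 z [11.9 14.4 17.2]
scene [357. 248.] 22 pan xy mm -43.0 17.0 z [10.4 15.5 18.5]
```

View pics/m11.png

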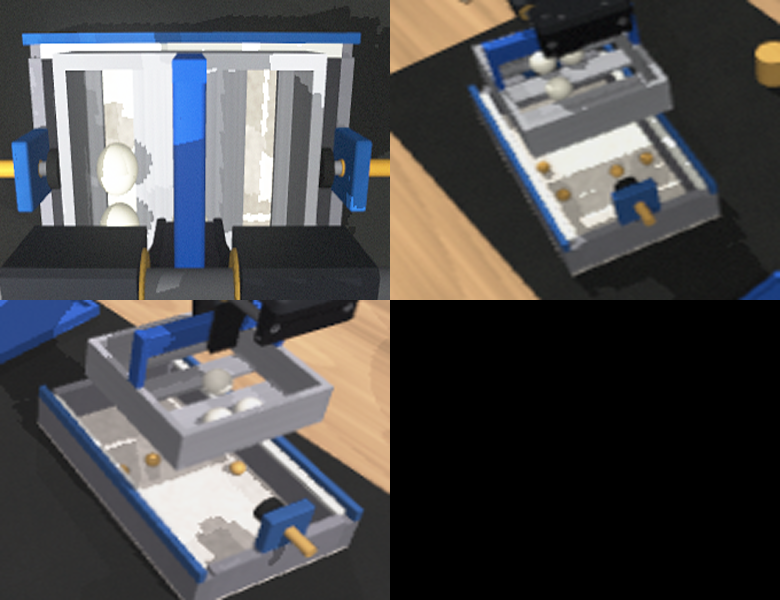

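The side view shows all four brass balls in the pan, and the sieve is lifted level with its three white balls. Carry it over.

Call:
{"api": "move_arm", "payload": {"moves": [{"hand": 0,"x": 0.04,"y": 0.4,"z": 0,"wx": 0,"wy": 0,"wz": 0},{"hand": 0,"x": 0.07,"y": 0.8,"z": 0,"wx": 0,"wy": 0,"wz": 0},{"hand": 0,"x": 0.07,"y": 0.85,"z": 0,"wx": 0,"wy": 0,"wz": 0},{"hand": 0,"x": 0.07,"y": 0.85,"z": 0,"wx": 0,"wy": 0,"wz": 0},{"hand": 0,"x": 0.07,"y": 0.85,"z": 0,"wx": 0,"wy": 0,"wz": 0},{"hand": 0,"x": 0.07,"y": 0.85,"z": 0,"wx": 0,"wy": 0,"wz": 0},{"hand": 0,"x": 0.07,"y": 0.85,"z": 0,"wx": 0,"wy": 0,"wz": 0},{"hand": 0,"x": 0.07,"y": 0.85,"z": 0,"wx": 0,"wy": 0,"wz": 0},{"hand": 0,"x": 0.07,"y": 0.85,"z": 0,"wx": 0,"wy": 0,"wz": 0},{"hand": 0,"x": 0.07,"y": 0.85,"z": 0,"wx": 0,"wy": 0,"wz": 0},{"hand": 0,"x": 0.07,"y": 0.85,"z": 0,"wx": 0,"wy": 0,"wz": 0},{"hand": 0,"x": 0.07,"y": 0.85,"z": 0,"wx": 0,"wy": 0,"wz": 0},{"hand": 0,"x": 0.07,"y": 0.85,"z": 0,"wx": 0,"wy": 0,"wz": 0},{"hand": 0,"x": 0.07,"y": 0.85,"z": 0,"wx": 0,"wy": 0,"wz": 0},{"hand": 0,"x": 0.07,"y": 0.85,"z": 0,"wx": 0,"wy": 0,"wz": -2},{"hand": 0,"x": 0.07,"y": 0.6,"z": 0,"wx": 0,"wy": 0,"wz": -4},{"hand": 0,"x": 0,"y": 0,"z": 0,"wx": 0,"wy": 0,"wz": -5},{"hand": 0,"x": 0,"y": 0,"z": 0,"wx": 0,"wy": 0,"wz": -3},{"hand": 0,"x": 0,"y": 0,"z": 0,"wx": 0,"wy": 0,"wz": -2},{"hand": 0,"x": 0,"y": 0,"z": 0,"wx": 0,"wy": 0,"wz": 0}]}}

```text
time_s: 20.05
position: [0.4937, -0.1557, 0.1764]
tcp_rot: [[0.995, 0.104, -0.001], [0.104, -0.995, 0.0], [-0.001, -0.0, -1.0]]
force: [0.6, -0.4, -6.0]
opening: 0.136
```

```bash
python3 st.py .495 -.1555 .1745; python3 - <<'E'
from h import *
for n in ['wrist','side']:
    c=cap(n,n+'12'); P=cloud(c); hsv=cv2.cvtColor(c['image'],cv2.COLOR_RGB2HSV)
    m=cv2.inRange(hsv,(100,110,40),(125,255,255))>0; z=P[...,2]
    k=m&(z>.013)&(z<.019)&(abs(P[...,0]-.495)<.11)&(abs(P[...,1]+.155)<.11)
    r=cv2.minAreaRect((P[k][:,:2]*1000).astype(np.float32)); print(n,'rim',k.sum(),np.round(r[0],1),np.round(r[1],1),round(r[2],2))
    k=m&(z>.17)&(z<.22)&(abs(P[...,0]-.495)<.11)&(abs(P[...,1]+.155)<.11)
    if k.sum()>20:
        r=cv2.minAreaRect((P[k][:,:2]*1000).astype(np.float32)); print(n,'bail',k.sum(),np.round(r[0],1),np.round(r[1],1),round(r[2],2))
E
```

```text
20.05 [ 0.4937 -0.1557  0.1764] yaw 5.95 tilt [-1.1e-03  2.0e-04 -1.0e+00] [-29.9  25.7 100.1  -0.   54.2  54.2] F [ 0.62 -0.39 -6.05] M [-0.03  0.02 -0.01] op 0.136
to go (tool mm) [ 1.3 -0.1  1.9]
s= -67.6 off -321.0 Fy_sieve -0.27
wrist rim 1377 [ 556.  -150.2] [ 39.3 160.4] 5.99
wrist bail 4659 [ 514.3 -153.4] [91.5 12.5] 5.64
side rim 553 [ 492.9 -156.1] [160.9 161.6] 6.09
side bail 307 [ 491.5 -157.6] [132.4  14.4] 4.28
```

View pics/wrist12.png

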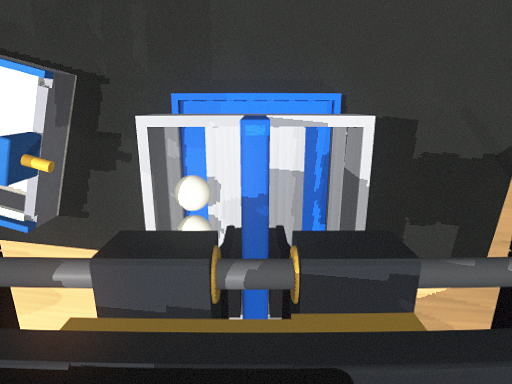

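View pics/side12.png

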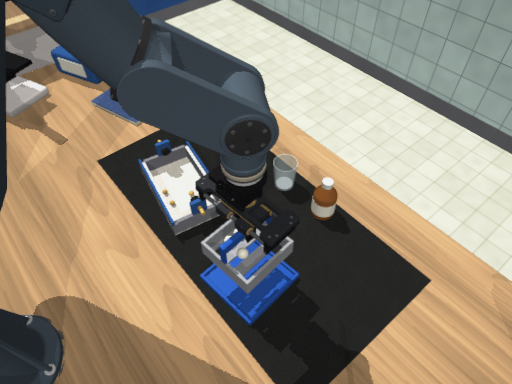

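The wrist view shows the tray rim around the sieve. The tray centre from it is (0.4958, −0.1565), which agrees with the side view, and the tool is within about 1.5 mm of it. I'll lower most of the way.

Call:
{"api": "move_arm", "payload": {"moves": [{"hand": 0,"x": 0.04,"y": 0,"z": 0.3,"wx": 0,"wy": 0,"wz": 0},{"hand": 0,"x": 0,"y": 0,"z": 0.5,"wx": 0,"wy": 0,"wz": 0},{"hand": 0,"x": 0,"y": 0,"z": 0.5,"wx": 0,"wy": 0,"wz": 0},{"hand": 0,"x": 0,"y": 0,"z": 0.5,"wx": 0,"wy": 0,"wz": 0},{"hand": 0,"x": 0,"y": 0,"z": 0.5,"wx": 0,"wy": 0,"wz": 0},{"hand": 0,"x": 0,"y": 0,"z": 0.5,"wx": 0,"wy": 0,"wz": 0},{"hand": 0,"x": 0,"y": 0,"z": 0.5,"wx": 0,"wy": 0,"wz": 0},{"hand": 0,"x": 0,"y": 0,"z": 0.3,"wx": 0,"wy": 0,"wz": 0},{"hand": 0,"x": 0,"y": 0,"z": 0.2,"wx": 0,"wy": 0,"wz": 0},{"hand": 0,"x": 0,"y": 0,"z": 0,"wx": 0,"wy": 0,"wz": 0},{"hand": 0,"x": 0,"y": 0,"z": 0,"wx": 0,"wy": 0,"wz": 0}]}}

```text
time_s: 21.25
position: [0.4957, -0.1552, 0.082]
tcp_rot: [[0.995, 0.104, 0.001], [0.104, -0.995, -0.0], [0.001, 0.0, -1.0]]
force: [-0.4, -0.7, -7.0]
opening: 0.135
```

```bash
python3 st.py .495 -.156 .072
```

```text
21.25 [ 0.4957 -0.1552  0.082 ] yaw 5.98 tilt [ 6.e-04 -3.e-04 -1.e+00] [-29.7  34.7 104.1   0.   41.2  54.3] F [-0.38 -0.74 -6.99] M [-0.03 -0.01  0.03] op 0.135
to go (tool mm) [-0.8  0.7 10. ]
s= -66.8 off -320.2 Fy_sieve -0.79
```

Now slow, 1 mm per row.

Call:
{"api": "move_arm", "payload": {"moves": [{"hand": 0,"x": -0.02,"y": 0.02,"z": 0.06,"wx": 0,"wy": 0,"wz": 0},{"hand": 0,"x": 0,"y": 0,"z": 0.06,"wx": 0,"wy": 0,"wz": 0},{"hand": 0,"x": 0,"y": 0,"z": 0.06,"wx": 0,"wy": 0,"wz": 0},{"hand": 0,"x": 0,"y": 0,"z": 0.06,"wx": 0,"wy": 0,"wz": 0},{"hand": 0,"x": 0,"y": 0,"z": 0.04,"wx": 0,"wy": 0,"wz": 0},{"hand": 0,"x": 0,"y": 0,"z": 0.04,"wx": 0,"wy": 0,"wz": 0}]}}

```text
time_s: 21.85
position: [0.4949, -0.1556, 0.0737]
tcp_rot: [[0.995, 0.104, -0.0], [0.104, -0.995, 0.0], [-0.0, -0.0, -1.0]]
force: [0.1, -0.3, -5.8]
opening: 0.136
```

```bash
python3 st.py .495 -.156 .072
```

```text
21.85 [ 0.4949 -0.1556  0.0737] yaw 5.98 tilt [-0.  0. -1.] [-29.8  35.6 104.4  -0.   40.1  54.2] F [ 0.1  -0.28 -5.76] M [-0.06  0.01  0.03] op 0.136
to go (tool mm) [0.  0.4 1.7]
s= -67.3 off -320.7 Fy_sieve -0.26
```

Call:
{"api": "move_arm", "payload": {"moves": [{"hand": 0,"x": 0,"y": 0,"z": 0.02,"wx": 0,"wy": 0,"wz": 0},{"hand": 0,"x": 0,"y": 0,"z": 0.02,"wx": 0,"wy": 0,"wz": 0},{"hand": 0,"x": 0,"y": 0,"z": 0.02,"wx": 0,"wy": 0,"wz": 0}]}}

```text
time_s: 22.15
position: [0.495, -0.1557, 0.0725]
tcp_rot: [[0.995, 0.104, 0.0], [0.104, -0.995, -0.0], [0.0, 0.0, -1.0]]
force: [0.0, -0.6, -2.5]
opening: 0.131
```

```bash
python3 st.py .495 -.156 .072
```

```text
22.15 [ 0.495  -0.1557  0.0725] yaw 5.98 tilt [ 1.e-04 -1.e-04 -1.e+00] [-29.8  35.7 104.4  -0.   39.9  54.2] F [ 0.02 -0.58 -2.53] M [-0.    0.05 -0.01] op 0.131
to go (tool mm) [-0.   0.3  0.5]
s= -67.4 off -320.8 Fy_sieve -0.57
```

It is touching down as predicted. I'll take 0.5 mm more, release and retreat straight up.

Call:
{"api": "move_arm", "payload": {"moves": [{"hand": 0,"x": 0,"y": 0,"z": 0.02,"wx": 0,"wy": 0,"wz": 0},{"hand": 0,"x": 0,"y": 0,"z": 0,"wx": 0,"wy": 0,"wz": 0},{"hand": 16,"x": 0,"y": 0,"z": 0,"wx": 0,"wy": 0,"wz": 0},{"hand": 25,"x": 0,"y": 0,"z": 0,"wx": 0,"wy": 0,"wz": 0},{"hand": 40,"x": 0,"y": 0,"z": 0,"wx": 0,"wy": 0,"wz": 0},{"hand": 50,"x": 0,"y": 0,"z": 0,"wx": 0,"wy": 0,"wz": 0},{"hand": 50,"x": 0,"y": 0,"z": 0,"wx": 0,"wy": 0,"wz": 0},{"hand": 50,"x": 0,"y": 0,"z": 0,"wx": 0,"wy": 0,"wz": 0}]}}

```text
time_s: 22.95
position: [0.495, -0.1556, 0.0719]
tcp_rot: [[0.995, 0.104, 0.0], [0.104, -0.995, -0.0], [0.0, 0.0, -1.0]]
force: [0.3, 0.2, -0.6]
opening: 0.527
```

```bash
python3 st.py
```

```text
22.95 [ 0.495  -0.1556  0.0719] yaw 5.98 tilt [ 2.e-04 -1.e-04 -1.e+00] [-29.8  35.8 104.4   0.   39.8  54.2] F [ 0.33  0.15 -0.59] M [ 0.03  0.05 -0.05] op 0.527
s= -67.3 off -320.7 Fy_sieve 0.21
```

Call:
{"api": "move_arm", "payload": {"moves": [{"hand": 50,"x": 0,"y": 0,"z": -0.3,"wx": 0,"wy": 0,"wz": 0},{"hand": 50,"x": 0,"y": 0,"z": -0.7,"wx": 0,"wy": 0,"wz": 0},{"hand": 50,"x": 0,"y": 0,"z": -0.9,"wx": 0,"wy": 0,"wz": 0},{"hand": 50,"x": 0,"y": 0,"z": -0.9,"wx": 0,"wy": 0,"wz": 0},{"hand": 50,"x": 0,"y": 0,"z": -0.9,"wx": 0,"wy": 0,"wz": 0},{"hand": 50,"x": 0,"y": 0,"z": -0.9,"wx": 0,"wy": 0,"wz": 0},{"hand": 50,"x": 0,"y": 0,"z": -0.4,"wx": 0,"wy": 0,"wz": 0},{"hand": 50,"x": 0,"y": 0,"z": 0,"wx": 0,"wy": 0,"wz": 0}]}}

```text
time_s: 23.75
position: [0.4958, -0.1561, 0.1984]
tcp_rot: [[0.995, 0.104, 0.003], [0.104, -0.995, -0.002], [0.003, 0.002, -1.0]]
force: [-0.8, 0.2, -0.6]
opening: 0.572
```

```bash
python3 st.py; python3 - <<'E'
from h import *
for n in ['wrist','side','scene']:
    c=cap(n,n+'13'); P=cloud(c); hsv=cv2.cvtColor(c['image'],cv2.COLOR_RGB2HSV)
    m=cv2.inRange(hsv,(100,110,40),(125,255,255))>0; z=P[...,2]
    k=m&(z>.095)&(z<.11)&(abs(P[...,0]-.495)<.11)&(abs(P[...,1]+.155)<.11)
    r=cv2.minAreaRect((P[k][:,:2]*1000).astype(np.float32)); print(n,'bail top',k.sum(),np.round(r[0],1),np.round(r[1],1),round(r[2],2),'z',np.percentile(z[k],[5,50,95]).round(4))
    k=~m&(z>.04)&(z<.06)&(abs(P[...,0]-.495)<.09)&(abs(P[...,1]+.155)<.09)
    A=np.c_[P[k][:,:2]-[.495,-.155],np.ones(k.sum())]; f=np.linalg.lstsq(A,P[k][:,2],rcond=None)[0]; print('   wall top plane',f.round(4))
E
python3 look.py 14 | grep -v wrist
```

```text
23.75 [ 0.4958 -0.1561  0.1984] yaw 5.98 tilt [ 0.0034 -0.0019 -1.    ] [-29.8  24.   98.8   0.   57.1  54.2] F [-0.76  0.2  -0.55] M [ 0.08 -0.01  0.02] op 0.572
s= -67.6 off -321.0 Fy_sieve 0.06
wrist bail top 2086 [ 500.6 -154.8] [120.4  12. ] 6.2 z [0.098  0.0994 0.1005]
   wall top plane [ 0.0072 -0.0004  0.0468]
side bail top 313 [ 485.4 -156.8] [118.7  13.6] 6.25 z [0.0965 0.1007 0.1027]
   wall top plane [-0.0015 -0.0022  0.0474]
scene bail top 201 [ 496.7 -152.1] [131.3  14.8] 4.21 z [0.096  0.0998 0.1018]
   wall top plane [-0.0002 -0.0035  0.0463]
side [165. 191.] 11 pan xy mm -49.0 9.0 z [12.  15.3 18.8]
side [191. 193.] 10 pan xy mm 10.0 -32.0 z [13.1 14.8 18.1]
side [172. 202.] 12 pan xy mm -47.0 -36.0 z [11.4 16.2 19.3]
scene [344. 234.] 20 pan xy mm -42.0 -28.0 z [12.2 14.7 17. ]
scene [322. 244.] 21 pan xy mm 16.0 -24.0 z [11.6 15.7 17.9]
scene [357. 248.] 22 pan xy mm -43.0 17.0 z [11.1 15.6 18.6]
```

View pics/wrist13.png

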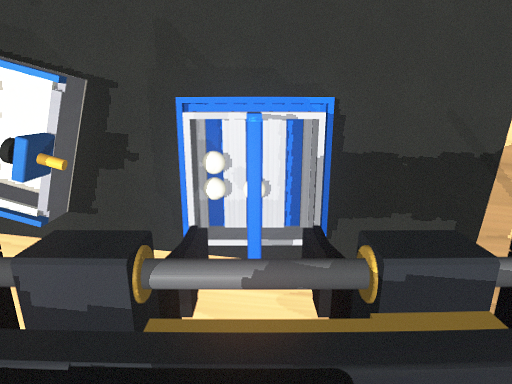

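View pics/scene13.png

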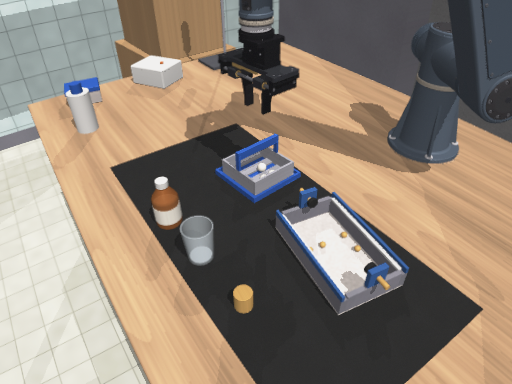

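The sieve sits level in the tray with its three white balls at (214,161), (214,188) and (258,187). The gripper is clear and the bystanders look unmoved. Handing in.

```bash
python3 -c "
from rig import order
print(order.hand_in())"
```

```text
the job is handed in; nothing more can be done
None
```

I finished the job and handed it in at about 24 s; no verdict is reported. All four brass balls ended up in the pan, and the sieve is released in the blue tray with its three white balls.

**Taps:** I felt for both stops slowly. The left one met the sieve about 31 mm off the pan's middle and the right one about 30 mm off. After a first light tap on each (about 5 N), I shook briskly for six left and five right taps in all, left first.

**Last checks:**
- **Brass balls:** all four were seen on the pan floor when the sieve was lifted. In the final pictures three are clear, and the fourth (pan about 43, −30 mm) is hidden from those views.
- **Sieve:** it stands within about 3 mm of the tray centre. The bail top reads about 0.100 m high, so the underside is close to 9 mm above the tray's. The wall tops are level to under 0.01 rad.
- **Beaker, bottle and weight:** they look unmoved. I judged this by eye and did not measure it again.

**Not confirmed:**
- **Tap forces:** I saw force only at the end of each move, so the peak of each brisk tap was not measured. I estimated those taps from the end force (4–8 N with rail friction included) and the overtravel.
- **Final positions:** the three cameras disagree by 2–5 mm on the bail position, within what the calibration and partly hidden views allow.

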